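# Set up a drip coffee filter on the cup, part by part

## Task

Set up the little steel drip coffee filter for brewing: stand the small striped cup upright on the slate coaster, set the steel filter pot centred on the cup's mouth, then lower the press into the pot until its disc lies flat on the bottom, and last put the lid squarely on the pot. Do it in that order, setting each part gently in its final place and letting go before you fetch the next; drop nothing and never tip the cup over. Do not shove or knock over the kitchen timer, the canister or the big flowered mug standing close by.

Things in the scene. Friction and masses are not known exactly. Their poses are not given: they have to be found in the camera images.
- coaster: square black slate coaster, 99 x 99 mm and 8 mm thick, lying flat and fixed to the worktop. Origin at the centre of its underside, z up. The cup belongs on it. Mind the wall cabinets: they overhang the back of the worktop beyond x = 0.60 m, from 0.47 m up, so keep the wrist in front of them.
- cup: small striped white china cup, the smallest here, 52 mm high. Bowl 63 mm across at the rim, tapering to a 44 mm foot; mouth at least 44 mm wide. Origin on its underside but NOT under the bowl's centre: the bowl's vertical axis is at x = 0, y = +12 mm of the cup's frame. Ear handle towards -y (to y = -44 mm), so grasp the bowl along the cup's x axis. 0.14 kg.
- pot: steel filter pot, 47 mm high; origin: centre of underside. Drip boss below, z 0-4, 33 mm across tapering to 27 (goes inside the cup's mouth); saucer 84 mm across, flat underside at z = 4 mm (rests on the cup's rim), inner floor z = 7; round chamber 61 mm outside, 56 inside, z 7-47, open on top. Wire handle to y = -57 mm at z 9-36; grasp the chamber along its x axis. 0.16 kg.
- press: steel press: perforated disc 49 mm across, 3 mm thick, with a thin upright post ending in a round knob 13 mm across, z = 40 to 54 mm. Stands on its disc; origin: centre of the disc's underside. Goes into the pot's chamber with 3.5 mm to spare all round; seated, the knob stands just above the pot's rim. 0.07 kg.
- lid: domed steel lid, right way up; origin: centre of its lower edge. 76 mm across; its skirt, 70 mm inside and 6 mm deep, goes round the pot's rim with 4.5 mm to spare until the shoulder inside (z = 6 mm) rests on the rim; hollow above, room for the press's knob. Round black knob on top, 16 mm across, z = 31 to 45 mm. 0.09 kg.
- timer: round white kitchen timer, 67 mm across, 50 mm high. Loose; leave it alone. Origin: centre of underside.
- canister: white china canister, the one nearest the front, with a closed knobbed lid, 88 mm across, 105 mm high. Loose; leave it alone. Origin: centre of underside.
- mug: large white mug with a blue flower pattern, 82 mm across, 91 mm high, with an ear handle. Loose; leave it alone. Origin on its underside.
Mind the look-alikes: they are no part of the job. Leave any yellow look-alike of the press alone.

How it is judged:
By the outcome, as a careful person would: the job done as asked, in the order asked, and still so for the second after the job is handed in, with the robot touching nothing.
It also fails if it takes over 90 s, if anything falls off the work surface, if the arm or the gripper's body presses on something with over 40 N, if the wrist force passes 120 N, or if a joint passes its speed limit or range.

## Robot

A 6-joint arm with a two-finger parallel gripper is mounted at the origin on a cart in front of the work surface, level with it; the furniture and walls round the work are solid. World frame = base frame: x ahead of the robot, y to its left, z up, the work surface at z = 0. Lengths are in m, angles in rad, forces in N, time in s.
With the tool pointing down it reaches from about 0.4 to 0.925 m from the base axis. Payload 12.5 kg.
Tool frame: the origin (TCP) lies between the finger pads; the fingertips stand 17 mm ahead of it and the grasp point (between the pads) lies 2 mm behind it; z points along the fingers, y is the line along which they close (so a half turn about z gives the same grasp; the last joint's range is limited). The gripper opens to 95 mm and grips with 3 to 60 N. Pads are 20 mm wide; open, the fingers measure 119 mm over their backs; the gripper's body (75 mm by 180 mm) begins 59 mm behind the grasp point.
Start: joints at [1.062, 0.491, 1.559, -0, 1.092, -0.106], TCP at [0.245, 0.575, 0.202] pointing down, gripper open.
Joint ranges: [-3.1, 3.1], [-0.84, 2.19], [0.05, 2.79], [-1.13, 4.28], [0.06, 2.93], [-2.69, 2.69]. Speed limits (rad/s): [2.22, 2.22, 2.79, 3.14, 3.14, 3.14].

## Interface

Orientations are given as a unit quaternion [w, x, y, z].
In Python, from plant import manip gives the robot as it stands.
- The arm moves only by the tool move_arm, never from a script. Its argument "deltas" is a list that holds one entry, the list of rows, each a list of 7 numbers: the turn, a rotation vector about the world's x, y, z each as a share of 45 degrees, from -1 to 1, then the shift along the world's x, y, z each as a share of 0.2 m, from -1 to 1, then the opening, from 0 (shut) to 1 (fully open). A call has 1 to 12 rows; each row is the pose to reach, as a shift and turn from the pose commanded when the call began; what a row does not reach only later rows make up. A row lasts 1/10 s, in which the tool goes at most 50 mm and 8.59 degrees, less where a joint would pass 70% of its speed; a pose out of reach is approached as far as the arm can. A call with a number of a shift or a turn outside -1 to 1 is refused whole. A call with a gripper value outside its range is refused whole. The fingers move at their own pace and stop on an object; the grip force is fixed at half the most. Time passes only in rows, so rows that repeat a pose let the fingers close. It gives the time, the measured TCP pose, the force, the opening and the grip force at its end, in the units of the state.
- manip.read_state(): the state, without advancing time (a new reading comes with each control period).
- manip.capture(name): name is "side" or "top" or "wrist"; returns a dict with "color" (400x640x3 uint8, blue, green, red), "fx", "fy", "cx", "cy" (pixels), "R" (3x3) and "t" (3): a world point X has camera coordinates R X + t. Camera axes: x right, y down, z forward; pixel columns grow to the right and rows downward; lengths in m; the calibration is good to about 2 mm. A picture is of the moment at which its call begins. There is no depth.
- manip.close_job(): hands the job in; it is judged then, once.
The state is a dict: "t": time; "joint_positions": joint angles; "dq": joint speeds; "effort": joint torques, N m; "position": TCP position; "tcp_rot": TCP orientation; "ft_force": force on the tool from outside, world axes, zero at the start; "torque": the same for the moment, N m; "opening": finger opening in m; "grasp_force": force on a finger pad.
Only numpy, scipy, OpenCV 4.12 (cv2) and the standard library are available. Lean on these libraries where they do the work, as an engineer would, in place of code of your own. Each camera call takes 0.05 s, during which the arm holds its last target. There are 200 camera calls.

## Working session

There is one attempt and no reset: what is moved stays moved. The work goes in short steps, Python scripts to look and compute and a tool call to move; the robot and the scene stay as the last step left them, time stands still between calls to the robot, and variables do not carry over. Pictures are saved under pics/ and viewed, at most 14 in all, crops included, and the job is handed in when it is done.

Besides the shell and the picture viewer there is one more tool, called after "Request:" by a JSON object that holds its "name" and its "arguments". move_arm: Moves the arm, as the interface text tells. Shift numbers are shares of 0.2 m and turn numbers shares of 45 degrees, none past 1 either way. Its arguments: {"type":"object","properties":{"deltas":{"type":"array","items":{"type":"array","items":{"type":"array","items":{"type":"number","minimum":-1,"maximum":1}}}}},"required":["deltas"]}

```bash
mkdir -p pics; ls
cat > h.py <<'E'
import numpy as np, cv2, json, pickle, os
from plant import manip
def cap(name, tag):
    c=manip.capture(name); pickle.dump(c,open(f'pics/{tag}.pkl','wb')); cv2.imwrite(f'pics/{tag}.png',c['color']); return c
def load(tag): return pickle.load(open(f'pics/{tag}.pkl','rb'))
def ray(c,u,v):
    R=np.array(c['R']);t=np.array(c['t']); o=-R.T@t
    d=R.T@np.array([(u-c['cx'])/c['fx'],(v-c['cy'])/c['fy'],1]); return o,d/np.linalg.norm(d)
def onz(c,u,v,z):
    o,d=ray(c,u,v); return o+d*(z-o[2])/d[2]
def tri(obs):
    A=np.zeros((3,3));b=np.zeros(3);L=[]
    for c,u,v in obs:
        o,d=ray(c,u,v);P=np.eye(3)-np.outer(d,d);A+=P;b+=P@o;L.append((o,P))
    X=np.linalg.solve(A,b); return X,[np.linalg.norm(P@(X-o)) for o,P in L]
def proj(c,X):
    p=np.array(c['R'])@np.array(X)+np.array(c['t']); return np.array([c['fx']*p[0]/p[2]+c['cx'],c['fy']*p[1]/p[2]+c['cy']])
E
python3 - <<'E'
from h import *
for n in ['top','side']:
    c=cap(n,n+'0'); print(n,c['fx'],c['cx'],c['cy'],-np.array(c['R']).T@c['t'],np.round(c['R'],3).tolist())
c=cap('wrist','w0')
s=manip.read_state();print(s)
E
```

```text
pics
top 390.4254903601021 325.0122109397256 200.63408836093674 [0.36041937 0.0270544  1.04368892] [[-0.024, -1.0, -0.012], [-0.989, 0.025, -0.143], [0.143, 0.008, -0.99]]
side 423.292606710579 317.57134420384943 197.58737804546317 [ 0.55385457 -0.87070409  0.63072459] [[0.997, 0.079, -0.001], [0.042, -0.538, -0.842], [-0.067, 0.839, -0.539]]
{'t': 0.15, 'joint_positions': array([ 1.06241917e+00,  4.91376435e-01,  1.55927828e+00,  2.27431294e-06,
        1.09171358e+00, -1.05576543e-01]), 'dq': array([-0.00014559, -0.00213223, -0.00020388, -0.00081132, -0.00136533,
        0.00016641]), 'effort': array([ 1.83178679e-03, -6.12901139e+01, -2.58280081e+01,  6.92845322e-02,
        4.73079190e-02, -7.56714235e-05]), 'position': array([0.24487672, 0.57483964, 0.20113448]), 'tcp_rot': array([-1.18153169e-04,  2.00042029e-01,  9.79787240e-01, -3.69387172e-04]), 'ft_force': array([-0.29592584, -0.0479578 , -0.06299255]), 'torque': array([-0.02093072, -0.0042219 , -0.03167819]), 'grasp_force': 0.0, 'opening': 0.09518516868052838}
```

View pics/top0.png

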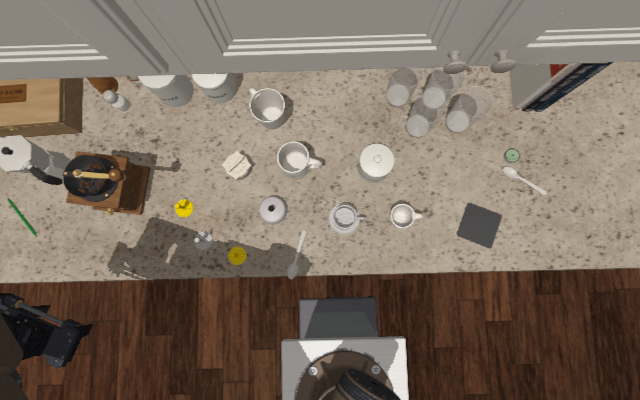

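View pics/side0.png

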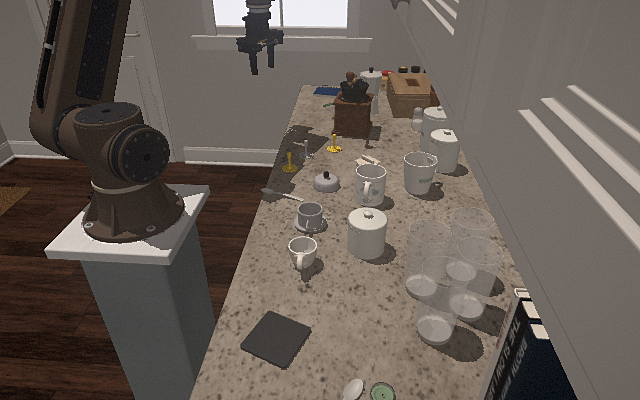

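The coaster is at top (480,225), the cup at (402,215) and the pot at (344,218). The lid is at (272,210) and the steel press at (203,240), with yellow look-alikes at (184,208) and (237,256). I'll enlarge both views to confirm.

Run:
```python
from h import *
a=load('top0')['color'][135:285,160:430]; b=load('side0')['color'][130:290,230:470]
a=cv2.resize(a,None,fx=2.96,fy=2.96,interpolation=cv2.INTER_CUBIC)[:600,:800]
b=cv2.resize(b,None,fx=3.3,fy=3.3,interpolation=cv2.INTER_CUBIC)[:600,:800]
cv2.imwrite('pics/ca.png',a);cv2.imwrite('pics/cb.png',b)
```

```text
(no output)
```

View pics/ca.png

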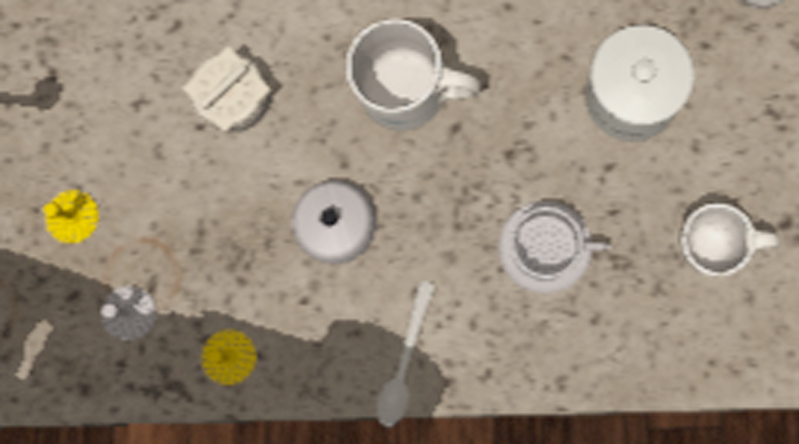

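View pics/cb.png

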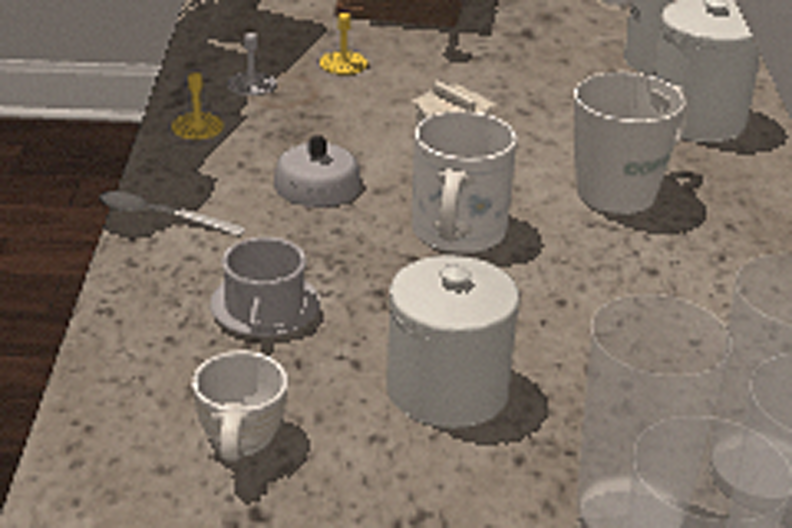

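The top crop shows the steel press at crop (128,312), its knob at (108,312). The two yellow ones are look-alikes. The striped cup is at (718,239), the pot at (550,240) and the lid knob at (331,216). The timer is at (230,88), the flowered mug at (395,70) and the canister at (640,80). The side crop agrees with all of these.

Run:
```python
from h import *
T=load('top0');S=load('side0')
P={'cuprim':((718,239),(240,383)),'potrim':((551,240),(264,262)),'pressknob':((108,312),(251,37)),'lidknob':((331,216),(318,147)),'lidedge':((334,222),(317,183)),'pressdisc':((128,312),(253,83)),'mugrim':((394,70),(465,135)),'canknob':((645,70),(457,272)),'timer':((230,88),(455,100))}
for k,((a,b),(c,d)) in P.items():
    X,e=tri([(T,160+a/2.96,135+b/2.96),(S,230+c/3.3,130+d/3.3)]); print(k,X.round(4),np.round(e,4))
print('handle dirs',onz(T,160+765/2.96,135+240/2.96,.035),onz(T,160+600/2.96,135+245/2.96,.03))
for n,c,box in(('top',T,(440,190,520,260)),('side',S,(230,300,325,375))):
    im=c['color'][box[1]:box[3],box[0]:box[2]]; m=(im.max(2)<75).astype(np.uint8)
    k,l,st,ce=cv2.connectedComponentsWithStats(m); i=1+st[1:,4].argmax()
    cn=max(cv2.findContours((l==i).astype(np.uint8),0,1)[0],key=cv2.contourArea)
    q=cv2.approxPolyDP(cv2.convexHull(cn),5,True)[:,0]+np.array(box[:2])
    Q=np.array([onz(c,u,v,.008) for u,v in q]);print(n,Q.round(4).tolist(),Q.mean(0))
```

```text
cuprim [ 0.4623 -0.1613  0.0485] [0.0022 0.0022]
potrim [ 0.4648 -0.0174  0.0469] [0.0019 0.0019]
pressknob [0.4138 0.3659 0.049 ] [0.0039 0.0039]
lidknob [0.4925 0.1748 0.0374] [0.0026 0.0026]
lidedge [ 4.918e-01  1.776e-01 -4.000e-04] [0.0026 0.0026]
pressdisc [ 4.155e-01  3.644e-01 -1.000e-04] [0.0036 0.0036]
mugrim [0.6116 0.1133 0.0876] [0.0043 0.0043]
canknob [ 0.6012 -0.0982  0.1004] [0.0029 0.0029]
timer [0.6104 0.2641 0.0406] [0.0036 0.0036]
handle dirs [ 0.4595232  -0.20522503  0.035     ] [ 0.45918877 -0.06141977  0.03      ]
top [[0.4524, -0.4002, 0.008], [0.4658, -0.396, 0.008]] [ 0.4591029  -0.39809095  0.008     ]
side [[0.4129, -0.312, 0.008], [0.4998, -0.3531, 0.008], [0.4654, -0.435, 0.008], [0.3812, -0.4017, 0.008]] [ 0.43985839 -0.37546562  0.008     ]
```

Triangulated heights match the text: cup rim 49 mm, pot rim 47 mm, press knob 49 mm and lid knob 37 mm. I'll move along the row and take wrist pictures on the way.

Request:
{"name": "move_arm", "arguments": {"deltas": [[[0,0,-0.2,0.2,-0.2,0,1],[0,0,-0.4,0.4,-0.4,0,1],[0,0,-0.6,0.6,-0.6,0,1],[0,0,-0.8,0.8,-0.8,0,1],[0,0,-1,0.9,-1,0,1],[0,0,-1,0.9,-1,0,1],[0,0,-1,0.9,-1,0,1],[0,0,-1,0.9,-1,0,1]]]}}

```text
t: 0.95
position: [0.425, 0.375, 0.2015]
tcp_rot: [-0.0, 0.56, 0.829, -0.0]
ft_force: [0.3, 0.5, -0.1]
opening: 0.095
grasp_force: 0.0
```

Run:
```python
from h import *
c=cap('wrist','w1');print(-np.array(c['R']).T@c['t'],np.round(c['R'],2).tolist(),c['fx'])
s=manip.read_state();print(s['t'],s['position'],s['tcp_rot'],s['joint_positions'])
```

```text
[0.40091615 0.43681717 0.38380546] [[0.93, 0.37, -0.0], [0.36, -0.9, 0.24], [0.09, -0.22, -0.97]] 321.6383562063432
1.0 [0.42460187 0.37555418 0.20147637] [-7.85972683e-05  5.59288789e-01  8.28972885e-01 -4.04234901e-06] [6.07586008e-01 4.08425076e-01 1.70393019e+00 1.67635718e-04
 1.02930173e+00 2.23758497e-01]
```

View pics/w1.png

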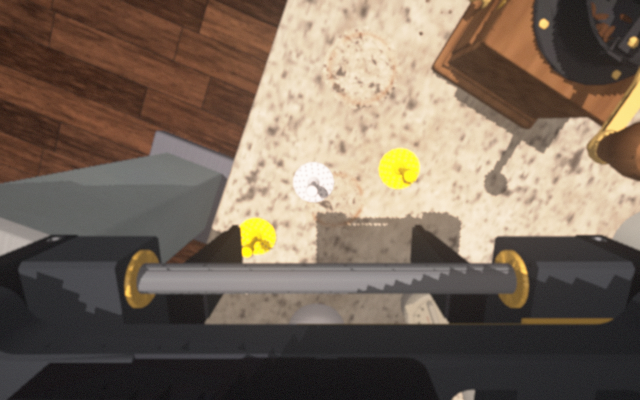

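The wrist view shows the steel press at (313,182), between the yellow ones at (400,168) and (256,236). Continuing down the row.

Request:
{"name": "move_arm", "arguments": {"deltas": [[[0,0,-0.15,0,-0.25,0,1],[0,0,-0.3,0,-0.5,0,1],[0,0,-0.4,0.1,-0.75,0,1],[0,0,-0.5,0.2,-1,0,1]]]}}

```text
t: 1.4
position: [0.4618, 0.1819, 0.2019]
tcp_rot: [0.0, 0.711, 0.704, 0.0]
ft_force: [0.7, 1.4, -0.4]
opening: 0.0954
grasp_force: 0.0
```

Request:
{"name": "move_arm", "arguments": {"deltas": [[[0,0,0,0.1,-0.2,0,1],[0,0,0,0.1,-0.4,0,1],[0,0,0,0.1,-0.4,0,1],[0,0,0,0.1,-0.4,0,1]]]}}

```text
t: 1.8
position: [0.4821, 0.1027, 0.2016]
tcp_rot: [-0.0, 0.711, 0.704, 0.0]
ft_force: [0.5, 0.7, 0.1]
opening: 0.095
grasp_force: 0.0
```

Run:
```python
from h import *
c=cap('wrist','w2')
```

Request:
{"name": "move_arm", "arguments": {"deltas": [[[0,0,0,0,-0.25,0,1],[0,0,0,0,-0.5,0,1],[0,0,0,0,-0.75,0,1],[0,0,0,0,-1,0,1],[0,0,0,0,-1,0,1],[0,0,0,0,-1,0,1]]]}}

```text
t: 2.45
position: [0.4823, -0.0972, 0.2014]
tcp_rot: [-0.0, 0.711, 0.703, 0.0]
ft_force: [-0.7, 0.6, -0.1]
opening: 0.0952
grasp_force: 0.0
```

Run:
```python
from h import *
c=cap('wrist','w3')
```

Request:
{"name": "move_arm", "arguments": {"deltas": [[[0,0,0,0,-0.25,0,1],[0,0,0,0,-0.5,0,1],[0,0,0,0,-0.75,0,1],[0,0,0,0,-0.75,0,1],[0,0,0,0,-0.75,0,1]]]}}

```text
t: 3.0
position: [0.4826, -0.2465, 0.2012]
tcp_rot: [-0.0, 0.71, 0.704, 0.0]
ft_force: [0.8, -0.1, 0.5]
opening: 0.095
grasp_force: 0.0
```

Run:
```python
from h import *
c=cap('wrist','w4')
a=[cv2.resize(load(t)['color'][:250,100:600],None,fx=.8,fy=.8) for t in('w2','w3','w4')]
cv2.imwrite('pics/m1.png',np.vstack(a))
s=manip.read_state();print(s['t'],s['position'],s['tcp_rot'],s['joint_positions'])
```

```text
3.05 [ 0.4825224  -0.24575738  0.20136672] [-4.38476181e-04  7.09986255e-01  7.04215389e-01  1.07741039e-04] [-5.93277877e-01  3.73135126e-01  1.76368450e+00  4.52711161e-04
  1.00559119e+00 -5.85359239e-01]
```

View pics/m1.png

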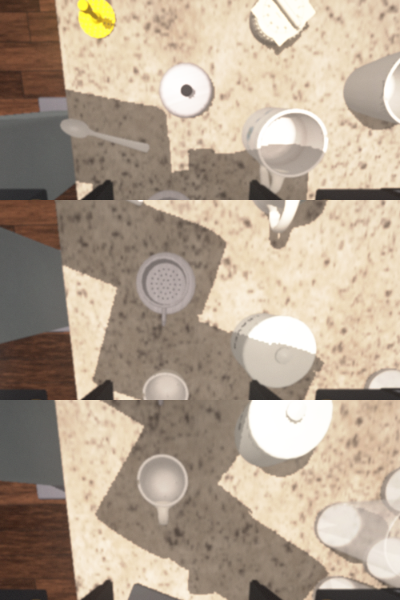

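Wrist tiles: lid at (187,90) in tile 1, pot at (165,82) in tile 2 with its handle pointing down, and cup at (162,80) in tile 3 with its handle pointing down. I'll zoom in for precise pixels.

Run:
```python
from h import *
L=[('w2',334,112),('w3',306,102),('w4',302,110),('w1',313,182)]
t=[cv2.resize(load(n)['color'][v-50:v+50,u-66:u+67],(399,300),interpolation=cv2.INTER_CUBIC) for n,u,v in L]
cv2.imwrite('pics/m2.png',np.vstack([np.hstack(t[:2]),np.hstack(t[2:])]))
```

```text
(no output)
```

View pics/m2.png

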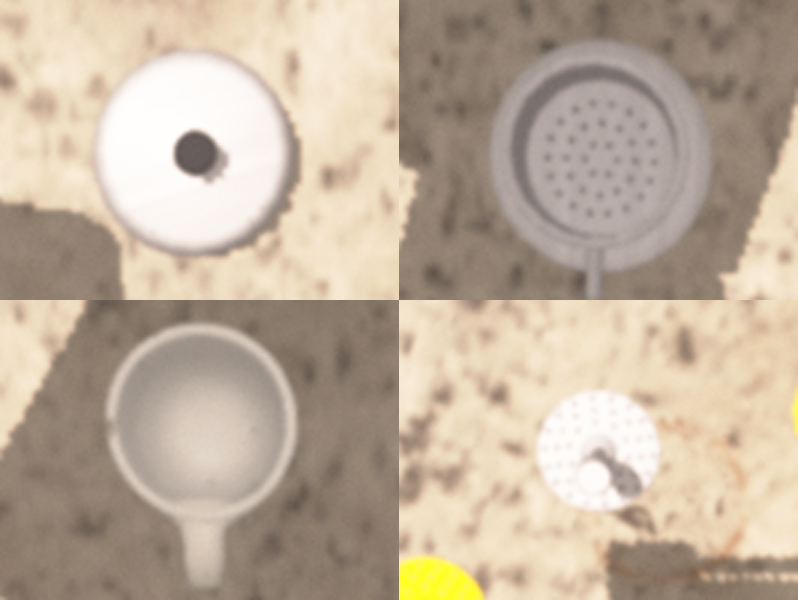

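Run:
```python
from h import *
o={'w2':(334-66,62),'w3':(306-66,52),'w4':(302-66,60),'w1':(313-66,132)}
def P(w,a,b,z): 
    c=load(w); print(w,(a,b),z,onz(c,o[w][0]+a/3,o[w][1]+b/3,z).round(4))
P('w2',194,152,.003);P('w2',195,153,.045)
P('w3',202,156,.007);P('w3',198,151,.047);P('w3',196,270,.036);P('w3',196,290,.036)
P('w4',202,122,.052);P('w4',203,275,.038);P('w4',203,225,.045)
P('w1',200,150,.003);P('w1',195,177,.054)
T=load('top0');S=load('side0');pr=lambda n,w,a,b,tx,sx:print(n,*[x.round(4) if hasattr(x,'round') else np.round(x,4) for x in tri([(load(w),o[w][0]+a/3,o[w][1]+b/3),(T,160+tx[0]/2.96,135+tx[1]/2.96),(S,230+sx[0]/3.3,130+sx[1]/3.3)])])
pr('cup','w4',202,122,(718,239),(240,383));pr('pot','w3',198,151,(551,240),(264,262));pr('lidk','w2',195,153,(331,216),(318,147));pr('pressk','w1',195,177,(108,312),(251,37))
```

```text
w2 (194, 152) 0.003 [0.4911 0.1794 0.003 ]
w2 (195, 153) 0.045 [0.4906 0.1779 0.045 ]
w3 (202, 156) 0.007 [ 0.4629 -0.0109  0.007 ]
w3 (198, 151) 0.047 [ 0.4638 -0.0114  0.047 ]
w3 (196, 270) 0.036 [ 0.4614 -0.0512  0.036 ]
w3 (196, 290) 0.036 [ 0.4612 -0.0582  0.036 ]
w4 (202, 122) 0.052 [ 0.4616 -0.1593  0.052 ]
w4 (203, 275) 0.038 [ 0.4596 -0.2104  0.038 ]
w4 (203, 225) 0.045 [ 0.4606 -0.1928  0.045 ]
w1 (200, 150) 0.003 [0.4131 0.366  0.003 ]
w1 (195, 177) 0.054 [0.4133 0.3659 0.054 ]
cup [ 0.4619 -0.1603  0.0483] [0.0014 0.0023 0.0024]
pot [ 0.4644 -0.0145  0.0456] [0.0033 0.0035 0.002 ]
lidk [0.4919 0.1766 0.0362] [0.0019 0.0028 0.003 ]
pressk [0.4137 0.3653 0.0495] [0.0004 0.0038 0.004 ]
```

Request:
{"name": "move_arm", "arguments": {"deltas": [[[0,0,0,-0.1,-0.25,0,1],[0,0,0,-0.2,-0.5,0,1],[0,0,0,-0.2,-0.75,0,1],[0,0,0,-0.2,-1,0,1],[0,0,0,-0.2,-1,0,1],[0,0,0,-0.2,-1,0,1]]]}}

```text
t: 3.65
position: [0.4429, -0.4468, 0.2011]
tcp_rot: [-0.0, 0.71, 0.704, 0.0]
ft_force: [-0.3, 0.8, 0.2]
opening: 0.0952
grasp_force: 0.0
```

Run:
```python
from h import *
c=cap('wrist','w5')
for n,c,thr in(('w5',c,90),('top',load('top0'),75)):
    im=c['color']; print(proj(c,[.44,-.376,.008]))
    u,v=proj(c,[.44,-.376,.008]).astype(int)
    for thr in (60,75,90,105):
        r=70 if n=='w5' else 32
        y0,x0=max(v-r,0),u-r
        m=(im[y0:v+r,x0:u+r].max(2)<thr).astype(np.uint8)
        k,l,st,ce=cv2.connectedComponentsWithStats(cv2.morphologyEx(m,cv2.MORPH_OPEN,np.ones((3,3))));i=1+st[1:,4].argmax()
        pts=np.argwhere(l==i)[:,::-1]+[x0,y0]
        Q=np.array([onz(c,a,b,.008)[:2] for a,b in cv2.convexHull(pts.astype(np.int32))[:,0]]).astype(np.float32)
        print(n,thr,cv2.minAreaRect(Q),len(pts))
```

```text
[322.34379455 118.14308113]Traceback (most recent call last):
  File "<stdin>", line 10, in <module>
ValueError: attempt to get argmax of an empty sequence
```

Run:
```python
from h import *
for n,r,ths in(('w5',75,(80,100,120)),('top0',32,(60,75,90))):
    c=load(n);im=c['color'];u,v=proj(c,[.44,-.376,.008]).astype(int);y0,x0=max(v-r,0),u-r
    for t in ths:
        m=cv2.morphologyEx((im[y0:v+r,x0:u+r].max(2)<t).astype(np.uint8),2,np.ones((3,3)))
        k,l,st,ce=cv2.connectedComponentsWithStats(m)
        if k<2: continue
        i=1+st[1:,4].argmax();pts=np.argwhere(l==i)[:,::-1]+[x0,y0]
        Q=np.array([onz(c,a,b,.008)[:2] for a,b in cv2.convexHull(pts.astype(np.int32))[:,0]]).astype(np.float32)
        print(n,t,np.round(cv2.minAreaRect(Q)[0],4),cv2.minAreaRect(Q)[1:],len(pts))
```

```text
w5 80 [ 0.438  -0.3635] ((0.07907258719205856, 0.09213726967573166), 66.78783416748047) 4333
w5 100 [ 0.4368 -0.3663] ((0.08693520724773407, 0.09417720139026642), 66.93400573730469) 4962
w5 120 [ 0.4359 -0.3682] ((0.09228399395942688, 0.09542204439640045), 66.88581848144531) 5488
top0 90 [ 0.4348 -0.369 ] ((0.09491357207298279, 0.09390335530042648), 66.8601303100586) 1260
```

View pics/w5.png

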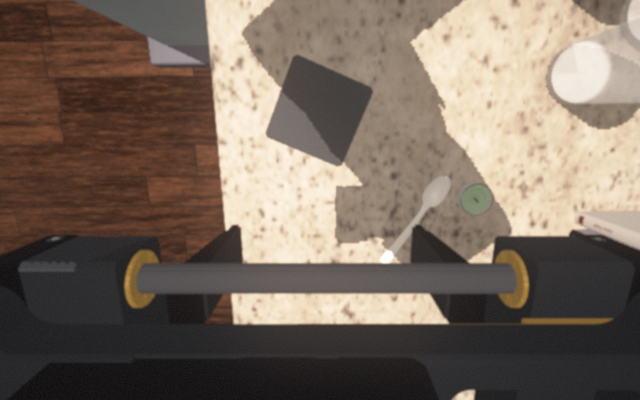

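The coaster corners in w5 are (297,56), (372,92), (342,165) and (266,133), which puts its centre near (0.436,-0.369). The top view agrees. Now to fetch the cup.

Request:
{"name": "move_arm", "arguments": {"deltas": [[[0,0,0,0,0.24,0,1],[0,0,0,0,0.48,0,1],[0,0,0,0,0.72,0,1],[0,0,0,0.05,0.96,0,1],[0,0,0,0.09,1,0,1],[0,0,0,0.09,1,0,1]]]}}

```text
t: 4.3
position: [0.4611, -0.2448, 0.2023]
tcp_rot: [0.001, 0.709, 0.705, 0.0]
ft_force: [0.5, -0.5, 0.4]
opening: 0.095
grasp_force: 0.0
```

Request:
{"name": "move_arm", "arguments": {"deltas": [[[0,0,0,0,0.23,0,1],[0,0,0,0,0.43,0,1],[0,0,0,0,0.43,-0.1,1],[0,0,0,0,0.43,-0.25,1],[0,0,0,0,0.43,-0.4,1],[0,0,0,0,0.43,-0.4,1],[0,0,0,0,0.43,-0.4,1]]]}}

```text
t: 5.0
position: [0.4602, -0.1622, 0.1219]
tcp_rot: [-0.0, 0.711, 0.703, -0.0]
ft_force: [-0.5, 0.0, 0.4]
opening: 0.095
grasp_force: 0.0
```

Run:
```python
from h import *
cap('side','s1')
s=manip.read_state();print(s['t'],s['position'],s['tcp_rot'],s['ft_force'])
```

```text
5.05 [ 0.46057029 -0.16235007  0.12259203] [5.02256952e-04 7.10728303e-01 7.03466416e-01 1.68623543e-04] [ 0.49556067 -0.51211128 -0.09302356]
```

Request:
{"name": "move_arm", "arguments": {"deltas": [[[0,0,0,0.01,0.01,-0.1,1],[0,0,0,0.01,0.01,-0.2,1],[0,0,0,0.01,0.01,-0.3,1],[0,0,0,0.01,0.01,-0.36,1],[0,0,0,0.01,0.01,-0.4,1],[0,0,0,0.01,0.01,-0.4,1],[0,0,0,0.01,0.01,-0.4,1]]]}}

```text
t: 5.75
position: [0.4625, -0.1601, 0.0422]
tcp_rot: [0.0, 0.711, 0.704, 0.0]
ft_force: [-0.1, 0.5, 0.4]
opening: 0.0952
grasp_force: 0.0
```

Request:
{"name": "move_arm", "arguments": {"deltas": [[[0,0,0,0,0,0,0.72],[0,0,0,0,0,0,0.6],[0,0,0,0,0,0,0.5],[0,0,0,0,0,0,0.4],[0,0,0,0,0,0,0.3],[0,0,0,0,0,0,0.3],[0,0,0,0,0,0,0.3],[0,0,0,0,0,0,0.3]]]}}

```text
t: 6.55
position: [0.4621, -0.1598, 0.0415]
tcp_rot: [0.0, 0.711, 0.704, 0.0]
ft_force: [-0.2, 0.0, 0.4]
opening: 0.0366
grasp_force: 0.0
```

Run:
```python
from h import *
c=cap('side','s2');w=cap('wrist','w6')
s=manip.read_state();print(s['t'],s['position'],s['opening'],s['grasp_force'])
a=cv2.resize(c['color'][190:300,235:385],(600,440),interpolation=2)
cv2.imwrite('pics/m3.png',a)
```

```text
6.65 [ 0.46210397 -0.15981976  0.04154385] 0.03025487475708387 0.0
```

View pics/m3.png

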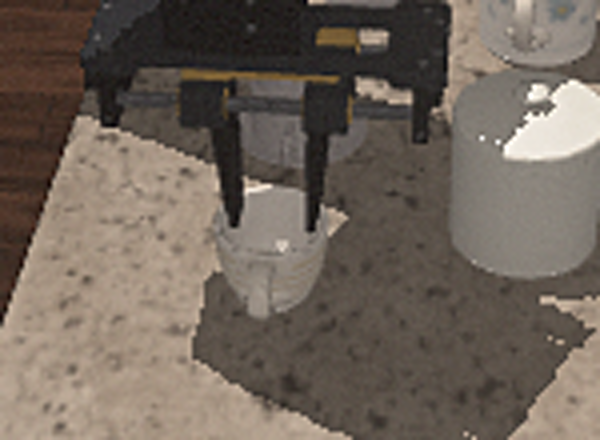

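Run:
```python
from h import *
c=load('s2')
for u,v in((293.7,246.5),(313.5,248)):
    o,d=ray(c,u,v); 
    for y in(-.15,-.16,-.17,-.2): print(u,y,(o+d*(y-o[1])/d[1]).round(4))
a=load('w6')['color'];t=cap('top','t6')['color']
cv2.imwrite('pics/m4.png',np.vstack([a[150:],cv2.resize(t[150:250,320:480],None,fx=3,fy=3)[:300,:].copy() if 0 else cv2.copyMakeBorder(cv2.resize(t[150:250,320:480],None,fx=3,fy=3),0,0,0,160,0)]))
```

```text
293.7 -0.15 [ 0.443  -0.15    0.0372]
293.7 -0.16 [ 0.4446 -0.16    0.0454]
293.7 -0.17 [ 0.4461 -0.17    0.0537]
293.7 -0.2 [ 0.4507 -0.2     0.0784]
313.5 -0.15 [ 0.4868 -0.15    0.0357]
313.5 -0.16 [ 0.4877 -0.16    0.044 ]
313.5 -0.17 [ 0.4887 -0.17    0.0522]
313.5 -0.2 [ 0.4914 -0.2     0.077 ]
```

View pics/m4.png

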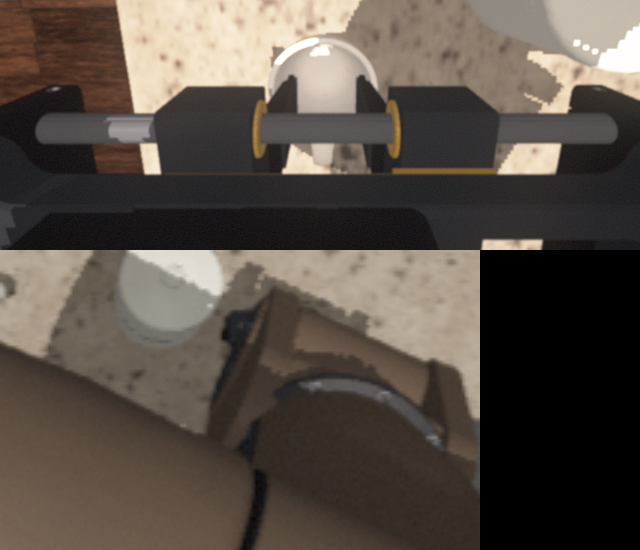

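Run:
```python
from h import *
def mk(n,tcp,op,box):
    c=load(n);x,y,w,h=box;k=4
    a=cv2.resize(c['color'][y:y+h,x:x+w],None,fx=k,fy=k,interpolation=2)
    for s in(-1,1):
        for dz,col in((-.017,(0,0,255)),(0.,(0,255,0)),(.02,(255,0,0))):
            p=(proj(c,[tcp[0]+s*op/2,tcp[1],tcp[2]+dz])-[x,y])*k;cv2.circle(a,tuple(int(q) for q in p),3,col,-1)
    c0=[.462,-.16]
    for th in np.linspace(0,6.28,24):
        p=(proj(c,[c0[0]+.0315*np.cos(th),c0[1]+.0315*np.sin(th),.052])-[x,y])*k;cv2.circle(a,tuple(int(q) for q in p),1,(255,0,255),-1)
    return a
a=mk('s1',[.4605,-.1623,.1226],.095,(240,180,130,120));b=mk('s2',[.4621,-.1598,.0415],.0303,(240,180,65,120));
cv2.imwrite('pics/m5.png',np.hstack([a,b]))
```

```text
(no output)
```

View pics/m5.png

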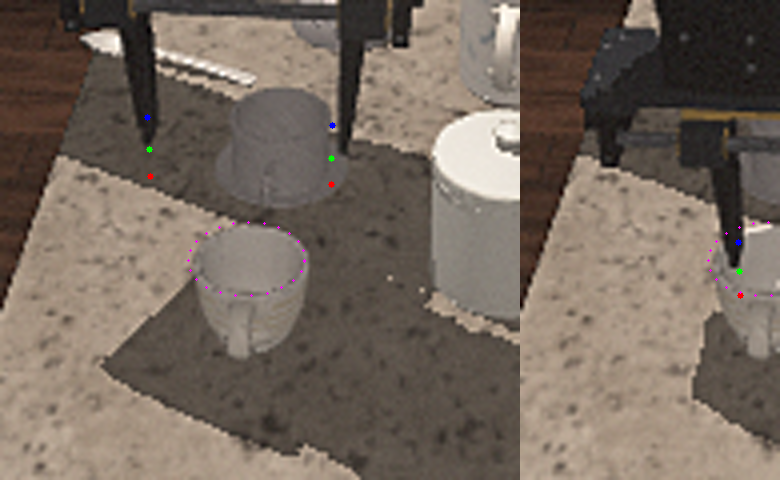

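Run:
```python
from h import *
w,s=load('w6'),load('s2')
print('wristcam',-np.array(w['R']).T@w['t'])
for a,b in(((287,226),(293.7,247)),((367,226),(313.5,248.5))): print(tri([(w,*a),(s,*b)]))
for z in(.0245,.0415,.052):
  print(z,[proj(w,[.4621+x,-.1598+y,z]).round(0) for x in(-.02,.02) for y in(-.01,.01)])
th=np.linspace(0,6.28,5)[:4]
print('rim',[proj(w,[.462+.0315*np.cos(t),-.16+.0315*np.sin(t),.052]).round(0) for t in th])
```

```text
wristcam [ 0.46356724 -0.09320407  0.22384152]
(array([ 0.44148431, -0.15381434,  0.03915395]), [np.float64(0.0020891256410485917), np.float64(0.0020891256410486138)])
(array([ 0.4874765 , -0.15476962,  0.03831134]), [np.float64(0.0002447316854409675), np.float64(0.0002447316854409528)])
0.0245 [array([295., 242.]), array([294., 213.]), array([355., 241.]), array([356., 212.])]
0.0415 [array([292., 252.]), array([291., 220.]), array([358., 251.]), array([358., 220.])]
0.052 [array([290., 259.]), array([289., 226.]), array([360., 258.]), array([360., 225.])]
rim [array([380., 242.]), array([324., 188.]), array([269., 243.]), array([325., 293.])]
```

The fingers closed just above the rim: pictures and zero grip force put the tips about 20–25 mm higher than stated. I'll raise, open and go lower step by step.

Request:
{"name": "move_arm", "arguments": {"deltas": [[[0,0,0,0,0,0.12,0.3],[0,0,0,0,0,0.24,0.4],[0,0,0,0,0,0.24,0.6],[0,0,0,0,0,0.24,0.8],[0,0,0,0,0,0.24,1],[0,0,0,0,0,0.24,1],[0,0,0,0,0,0.24,1],[0,0,0,0,0,0.24,1],[0,0,0,0,0,0.24,1]]]}}

```text
t: 7.6
position: [0.4621, -0.1598, 0.0893]
tcp_rot: [-0.0, 0.711, 0.704, -0.0]
ft_force: [-0.6, 0.4, 0.3]
opening: 0.0873
grasp_force: 0.0
```

Run:
```python
from h import *
c=cap('side','s3');w=cap('wrist','w7');s=manip.read_state();p=s['position'];print(s['t'],p,s['opening'],s['joint_positions'])
# edge of dark fingers in side view: scan dark columns
def crop(c,x,y,ww,h,k): return cv2.resize(c['color'][y:y+h,x:x+ww],None,fx=k,fy=k,interpolation=2)
cv2.imwrite('pics/m6.png',np.hstack([crop(c,250,190,80,90,5),crop(w,220,190,200,225,2)[:450]]) if 0 else np.vstack([crop(c,240,200,130,70,5),crop(w,190,180,260,100,2.5)]))
```

```text
7.7 [ 0.46210788 -0.15982738  0.08946529] 0.09301840935860027 [-4.68188702e-01  4.61334633e-01  2.00490204e+00  4.38842034e-05
  6.75404631e-01 -4.58129041e-01]
```

View pics/m6.png

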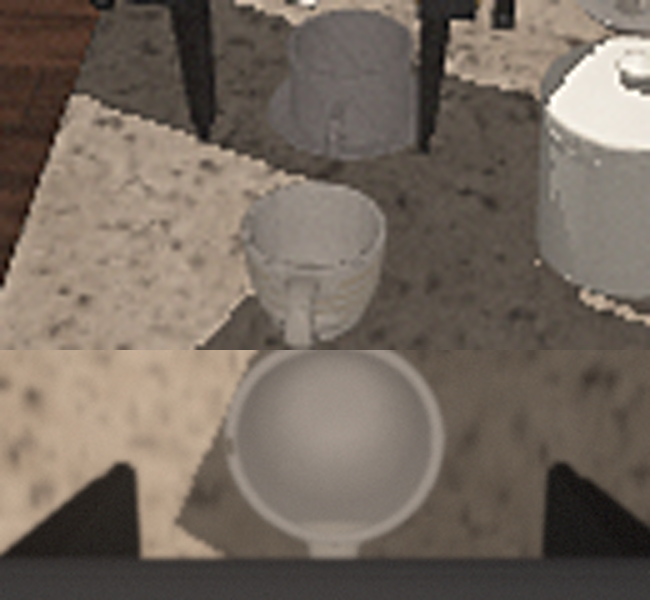

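Finger spacing in the wrist view also puts the tips about 9 mm above the TCP, not 17 mm below. At TCP z≈0.022 the tips stay clear of the worktop whichever figure is right, so I'll grasp there.

Request:
{"name": "move_arm", "arguments": {"deltas": [[[0,0,0,0,0,-0.1,1],[0,0,0,0,0,-0.2,1],[0,0,0,0,0,-0.27,1],[0,0,0,0,0,-0.32,1],[0,0,0,0,0,-0.34,1],[0,0,0,0,0,-0.34,0.72],[0,0,0,0,0,-0.34,0.6],[0,0,0,0,0,-0.34,0.55],[0,0,0,0,0,-0.34,0.5],[0,0,0,0,0,-0.34,0.5]]]}}

```text
t: 8.7
position: [0.4621, -0.1598, 0.0219]
tcp_rot: [0.0, 0.711, 0.704, 0.0]
ft_force: [0.3, 0.0, 1.4]
opening: 0.0614
grasp_force: 30.1
```

Request:
{"name": "move_arm", "arguments": {"deltas": [[[0,0,0,0,0,0.06,0.5],[0,0,0,0,0,0.15,0.5],[0,0,0,0,0,0.25,0.5],[0,0,0,-0.01,-0.08,0.25,0.5],[0,0,0,-0.03,-0.23,0.25,0.5],[0,0,0,-0.06,-0.4,0.25,0.5],[0,0,0,-0.09,-0.57,0.25,0.5],[0,0,0,-0.11,-0.74,0.25,0.5],[0,0,0,-0.12,-0.88,0.25,0.5],[0,0,0,-0.13,-0.96,0.25,0.5],[0,0,0,-0.13,-1,0.25,0.5],[0,0,0,-0.13,-1,0.25,0.5]]]}}

```text
t: 9.9
position: [0.4361, -0.3599, 0.0717]
tcp_rot: [0.0, 0.711, 0.703, 0.0]
ft_force: [0.5, 0.7, -0.9]
opening: 0.0605
grasp_force: 30.0
```

Run:
```python
from h import *
cap('side','s4');w=cap('wrist','w8')
s=manip.read_state();print(s['t'],s['position'],s['opening'],s['grasp_force'],s['ft_force'])
```

```text
10.0 [ 0.43614893 -0.35875327  0.07160272] 0.061246441010459805 29.999714251971454 [-0.19375392 -0.25338958 -1.32474065]
```

Request:
{"name": "move_arm", "arguments": {"deltas": [[[0,0,0,0,-0.05,0,0.5],[0,0,0,0,-0.05,-0.06,0.5],[0,0,0,0,-0.05,-0.12,0.5],[0,0,0,0,-0.05,-0.16,0.5],[0,0,0,0,-0.05,-0.18,0.5],[0,0,0,0,-0.05,-0.19,0.5],[0,0,0,0,-0.05,-0.195,0.5],[0,0,0,0,-0.05,-0.2,0.5],[0,0,0,0,-0.05,-0.2,0.5]]]}}

```text
t: 10.9
position: [0.4362, -0.3699, 0.0317]
tcp_rot: [0.0, 0.711, 0.704, 0.0]
ft_force: [-0.1, -0.2, -1.9]
opening: 0.0611
grasp_force: 30.0
```

Request:
{"name": "move_arm", "arguments": {"deltas": [[[0,0,0,0,0,-0.003,0.5],[0,0,0,0,0,-0.006,0.5],[0,0,0,0,0,-0.008,0.5],[0,0,0,0,0,-0.01,0.5],[0,0,0,0,0,-0.01,0.5]]]}}

```text
t: 11.4
position: [0.4362, -0.3699, 0.0297]
tcp_rot: [0.0, 0.711, 0.704, 0.0]
ft_force: [-0.1, 0.9, -0.3]
opening: 0.0608
grasp_force: 30.0
```

Request:
{"name": "move_arm", "arguments": {"deltas": [[[0,0,0,0,0,-0.003,0.5],[0,0,0,0,0,-0.005,0.5],[0,0,0,0,0,-0.005,0.5]]]}}

```text
t: 11.7
position: [0.4362, -0.37, 0.0296]
tcp_rot: [0.0, 0.711, 0.704, -0.0]
ft_force: [-3.1, 2.7, 12.1]
opening: 0.061
grasp_force: 30.0
```

Contact with the coaster. I'll open gradually and go up.

Request:
{"name": "move_arm", "arguments": {"deltas": [[[0,0,0,0,0,0,0.68],[0,0,0,0,0,0,0.75],[0,0,0,0,0,0,0.85],[0,0,0,0,0,0,0.95],[0,0,0,0,0,0.1,1],[0,0,0,0,0,0.25,1],[0,0,0,0,0,0.45,1],[0,0,0,0,0,0.6,1],[0,0,0,0,0,0.7,1],[0,0,0,0,0,0.7,1]]]}}

```text
t: 12.7
position: [0.4369, -0.3706, 0.1712]
tcp_rot: [0.002, 0.711, 0.704, -0.0]
ft_force: [-0.1, 0.3, -0.3]
opening: 0.0953
grasp_force: 0.0
```

Run:
```python
from h import *
w=cap('wrist','w9');c=cap('side','s5')
print(manip.read_state()['position'])
k=lambda im,x,y,ww,h,f:cv2.resize(im[y:y+h,x:x+ww],None,fx=f,fy=f,interpolation=2)
cv2.imwrite('pics/m7.png',np.vstack([k(w['color'],220,60,240,150,2.5),k(c['color'],210,260,150,75,4)]))
```

```text
[ 0.43598418 -0.36968846  0.16814409]
```

View pics/m7.png

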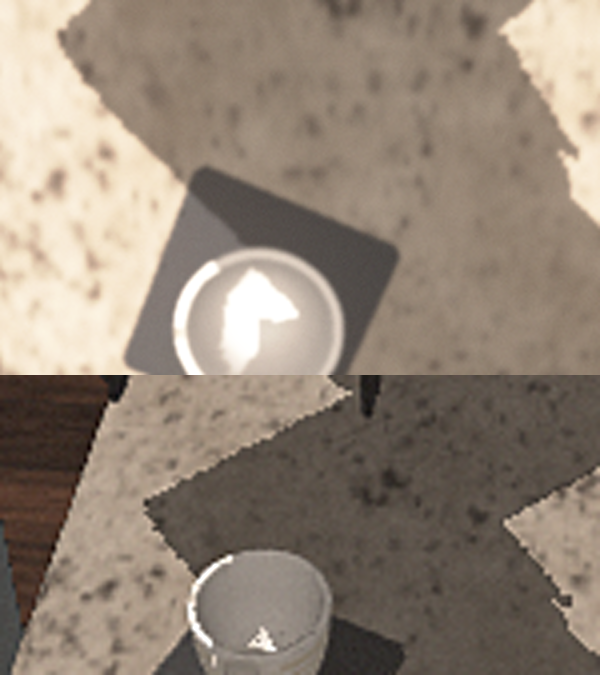

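The cup stands upright on the coaster, its rim spanning crop x 174–343 with the top at y 248. I'll compute the cup centre and re-fit the pot, using the same wrist camera for both.

```bash
cat >> h.py <<'E'
from scipy.optimize import least_squares
def fitcirc(c,X0,r,z,search=.006,show=None,pol=0):
    """fit a horizontal circle of radius r at height z by maximising the gradient along its projection"""
    g=cv2.GaussianBlur(cv2.cvtColor(c['color'],6),(0,0),.8).astype(np.float32)
    th=np.linspace(0,2*np.pi,180,endpoint=False);best=None
    def samp(P):
        p=np.array([proj(c,q) for q in P]).astype(np.float32);return cv2.remap(g,p[:,:1],p[:,1:],1)[:,0]
    out=[]
    for dx in np.arange(-search,search+1e-9,.001):
        for dy in np.arange(-search,search+1e-9,.001):
            C=np.array([X0[0]+dx,X0[1]+dy,z]);u=np.c_[np.cos(th),np.sin(th),0*th]
            d=samp(C+u*(r+.0015))-samp(C+u*(r-.0015))
            s=abs(d.mean()) if pol==0 else pol*d.mean()
            out.append((s,C[0],C[1]))
    out.sort(reverse=True);return np.round(out[0],4),np.round(np.mean(out[:5],0),4)
E
python3 - <<'E'
from h import *
w=load('w9')
print('cup rough',onz(w,323.4,190,.06))
print('cup w9',fitcirc(w,(.436,-.370),.0315,.060,.008,pol=-1))
print('cup s5',fitcirc(load('s5'),(.436,-.370),.0315,.060,.008,pol=-1))
print('cup w4',fitcirc(load('w4'),(.462,-.160),.0315,.052,.008,pol=-1))
print('pot w3 saucer',fitcirc(load('w3'),(.463,-.011),.042,.007,.008))
print('pot s1 saucer',fitcirc(load('s1'),(.463,-.011),.042,.007,.008))
print('pot t0 saucer',fitcirc(load('top0'),(.463,-.011),.042,.007,.008))
print('lid w2',fitcirc(load('w2'),(.491,.179),.038,.001,.008))
print('lid s1',fitcirc(load('side0'),(.491,.179),.038,.001,.008))
print('press w1',fitcirc(load('w1'),(.413,.366),.0245,.003,.008))
print('press side',fitcirc(load('side0'),(.413,.366),.0245,.003,.008))
E
```

```text
cup rough [ 0.43557493 -0.36604372  0.06      ]
cup w9 (array([87.5885,  0.435 , -0.368 ]), array([80.5276,  0.4354, -0.3682]))
cup s5 (array([33.6797,  0.438 , -0.37  ]), array([32.0587,  0.4376, -0.3702]))
cup w4 (array([51.2024,  0.461 , -0.16  ]), array([47.31  ,  0.4608, -0.1596]))
pot w3 saucer (array([ 2.16716e+01,  4.62000e-01, -1.20000e-02]), array([ 2.09883e+01,  4.62200e-01, -1.16000e-02]))
pot s1 saucer (array([ 5.9266,  0.465 , -0.011 ]), array([ 5.7781,  0.4648, -0.0116]))
pot t0 saucer (array([11.287,  0.458, -0.012]), array([11.1443,  0.458 , -0.012 ]))
lid w2 (array([16.8468,  0.486 ,  0.178 ]), array([16.4641,  0.4856,  0.1778]))
lid s1 (array([7.315, 0.497, 0.174]), array([7.1517, 0.497 , 0.174 ]))
press w1 (array([19.7377,  0.413 ,  0.366 ]), array([18.8359,  0.4128,  0.3656]))
press side (array([3.0552, 0.416 , 0.364 ]), array([3.0366, 0.4154, 0.3642]))
```

Request:
{"name": "move_arm", "arguments": {"deltas": [[[0,0,0,0.02,0.15,0,1],[0,0,0,0.05,0.38,0,1],[0,0,0,0.08,0.61,0,1],[0,0,0,0.11,0.84,0,1],[0,0,0,0.135,1,0,1]]]}}

```text
t: 13.3
position: [0.4624, -0.1671, 0.1671]
tcp_rot: [-0.001, 0.71, 0.704, -0.0]
ft_force: [0.9, -0.7, 0.2]
opening: 0.0953
grasp_force: 0.0
```

Request:
{"name": "move_arm", "arguments": {"deltas": [[[0,0,0,0,0.22,0,1],[0,0,0,0,0.44,0,1],[0,0,0,0,0.64,0,1],[0,0,0,0,0.76,-0.1,1],[0,0,0,0,0.79,-0.25,1],[0,0,0,0,0.79,-0.4,1],[0,0,0,0,0.79,-0.4,1],[0,0,0,0,0.79,-0.4,1]]]}}

```text
t: 14.1
position: [0.4627, -0.0119, 0.0881]
tcp_rot: [-0.001, 0.711, 0.703, -0.001]
ft_force: [0.3, 0.3, 0.7]
opening: 0.0953
grasp_force: 0.0
```

Run:
```python
from h import *
s=manip.read_state();print(s['t'],s['position'])
```

```text
14.1 [ 0.46270216 -0.01185723  0.08806583]
```

Request:
{"name": "move_arm", "arguments": {"deltas": [[[0,0,0,0,0,-0.1,1],[0,0,0,0,0,-0.2,1],[0,0,0,0,0,-0.28,1],[0,0,0,0,0,-0.33,1],[0,0,0,0,0,-0.35,1],[0,0,0,0,0,-0.35,1],[0,0,0,0,0,-0.35,0.72],[0,0,0,0,0,-0.35,0.6],[0,0,0,0,0,-0.35,0.55],[0,0,0,0,0,-0.35,0.5],[0,0,0,0,0,-0.35,0.5]]]}}

```text
t: 15.2
position: [0.463, -0.0118, 0.0187]
tcp_rot: [-0.0, 0.711, 0.704, -0.0]
ft_force: [-1.4, -0.3, 0.8]
opening: 0.0605
grasp_force: 0.6
```

Request:
{"name": "move_arm", "arguments": {"deltas": [[[0,0,0,0,0,0,0.5],[0,0,0,0,0,0,0.5],[0,0,0,0,0,0.05,0.5],[0,0,0,0,0,0.15,0.5],[0,0,0,0,0,0.28,0.5],[0,0,0,0,0,0.4,0.5],[0,0,0,0,0,0.45,0.5],[0,0,0,0,0,0.45,0.5],[0,0,0,0,0,0.45,0.5]]]}}

```text
t: 16.1
position: [0.4628, -0.0118, 0.108]
tcp_rot: [-0.0, 0.711, 0.704, -0.0]
ft_force: [0.7, -0.1, -2.5]
opening: 0.0594
grasp_force: 30.0
```

Request:
{"name": "move_arm", "arguments": {"deltas": [[[0,0,0,0,-0.1,0,0.5],[0,0,0,-0.01,-0.25,0,0.5],[0,0,0,-0.02,-0.43,0,0.5],[0,0,0,-0.04,-0.62,0,0.5],[0,0,0,-0.06,-0.81,0,0.5],[0,0,0,-0.07,-1,0,0.5]]]}}

```text
t: 16.7
position: [0.4481, -0.213, 0.1072]
tcp_rot: [-0.001, 0.711, 0.703, -0.0]
ft_force: [1.5, 1.1, -2.5]
opening: 0.0593
grasp_force: 30.0
```

Request:
{"name": "move_arm", "arguments": {"deltas": [[[0,0,0,-0.02,-0.19,0,0.5],[0,0,0,-0.04,-0.38,0,0.5],[0,0,0,-0.06,-0.54,0,0.5],[0,0,0,-0.065,-0.67,0,0.5],[0,0,0,-0.065,-0.75,0,0.5],[0,0,0,-0.065,-0.79,0,0.5],[0,0,0,-0.065,-0.79,0,0.5],[0,0,0,-0.065,-0.79,0,0.5]]]}}

```text
t: 17.5
position: [0.4361, -0.3688, 0.1082]
tcp_rot: [-0.001, 0.71, 0.704, 0.0]
ft_force: [-0.3, -0.2, -1.7]
opening: 0.0595
grasp_force: 30.0
```

Run:
```python
from h import *
c=cap('side','s6');w=cap('wrist','w10')
s=manip.read_state();p=s['position'];print(s['t'],p,s['opening'],s['grasp_force'],s['ft_force'])
z=p[2]-.0187
print('pot saucer side',fitcirc(c,p,.042,z+.007,.008)); print('pot rim w',fitcirc(w,p,.0305,z+.047,.008,pol=-1)); print('cup s6',fitcirc(c,(.437,-.370),.0315,.060,.006,pol=-1))
```

```text
17.6 [ 0.43628333 -0.3687511   0.10854181] 0.05936346066218835 29.99728740658611 [-0.64058578  0.3607285  -1.69615535]
pot saucer side (array([10.0083,  0.4383, -0.3668]), array([ 9.4782,  0.4385, -0.3672]))
pot rim w (array([12.0859,  0.4373, -0.3658]), array([10.4098,  0.4371, -0.3702]))
cup s6 (array([ 7.6315,  0.439 , -0.373 ]), array([ 7.389 ,  0.4392, -0.3738]))
```

Request:
{"name": "move_arm", "arguments": {"deltas": [[[0,0,0,0,-0.005,-0.04,0.5],[0,0,0,0,-0.005,-0.08,0.5],[0,0,0,0,-0.005,-0.12,0.5],[0,0,0,0,-0.005,-0.14,0.5],[0,0,0,0,-0.005,-0.15,0.5],[0,0,0,0,-0.005,-0.155,0.5],[0,0,0,0,-0.005,-0.16,0.5],[0,0,0,0,-0.005,-0.16,0.5]]]}}

```text
t: 18.4
position: [0.4362, -0.3709, 0.0766]
tcp_rot: [0.0, 0.711, 0.704, 0.0]
ft_force: [0.4, -0.3, -1.5]
opening: 0.0595
grasp_force: 30.0
```

Run:
```python
from h import *
c=cap('side','s7')
print(fitcirc(c,(.437,-.369),.042,.067-.002+.003,.006),fitcirc(c,(.437,-.369),.022,.0085,.006))
k=lambda im,x,y,ww,h,f:cv2.resize(im[y:y+h,x:x+ww],None,fx=f,fy=f,interpolation=2)
cv2.imwrite('pics/m8.png',k(c['color'],210,260,150,110,5))
```

```text
(array([ 5.4058,  0.44  , -0.371 ]), array([ 5.1843,  0.4396, -0.3708])) (array([19.7081,  0.436 , -0.365 ]), array([19.2518,  0.4356, -0.3652]))
```

Request:
{"name": "move_arm", "arguments": {"deltas": [[[0,0,0,0,0,-0.003,0.5],[0,0,0,0,0,-0.005,0.5],[0,0,0,0,0,-0.005,0.5]]]}}

```text
t: 18.75
position: [0.4361, -0.3708, 0.0756]
tcp_rot: [0.0, 0.711, 0.704, 0.0]
ft_force: [-0.0, 0.3, -1.4]
opening: 0.0593
grasp_force: 30.0
```

Request:
{"name": "move_arm", "arguments": {"deltas": [[[0,0,0,0,0.006,0,0.5],[0,0,0,0,0.006,-0.003,0.5],[0,0,0,0,0.006,-0.005,0.5],[0,0,0,0,0.006,-0.005,0.5]]]}}

```text
t: 19.15
position: [0.4361, -0.3696, 0.0746]
tcp_rot: [0.0, 0.711, 0.704, 0.0]
ft_force: [1.2, 0.1, -0.9]
opening: 0.0594
grasp_force: 30.0
```

Request:
{"name": "move_arm", "arguments": {"deltas": [[[0,0,0,0,0,-0.003,0.5],[0,0,0,0,0,-0.005,0.5],[0,0,0,0,0,-0.005,0.5]]]}}

```text
t: 19.45
position: [0.4363, -0.3699, 0.0744]
tcp_rot: [0.001, 0.711, 0.704, -0.0]
ft_force: [-1.9, 1.4, 7.7]
opening: 0.0593
grasp_force: 30.0
```

Request:
{"name": "move_arm", "arguments": {"deltas": [[[0,0,0,0,0,0,0.66],[0,0,0,0,0,0,0.74],[0,0,0,0,0,0,0.84],[0,0,0,0,0,0,0.94],[0,0,0,0,0,0.05,1],[0,0,0,0,0,0.2,1],[0,0,0,0,0,0.4,1],[0,0,0,0,0,0.6,1],[0,0,0,0,0,0.65,1],[0,0,0,0,0,0.65,1]]]}}

```text
t: 20.45
position: [0.4365, -0.37, 0.2055]
tcp_rot: [0.002, 0.711, 0.704, -0.0]
ft_force: [0.0, 0.2, -0.6]
opening: 0.0951
grasp_force: 0.0
```

Request:
{"name": "move_arm", "arguments": {"deltas": [[[0,0,0,0,-0.2,0,1],[0,0,0,0,-0.35,0,1],[0,0,0,0,-0.35,0,1],[0,0,0,0,-0.35,0,1]]]}}

```text
t: 20.85
position: [0.4355, -0.4392, 0.2017]
tcp_rot: [-0.002, 0.711, 0.703, 0.0]
ft_force: [-0.2, 1.8, -0.4]
opening: 0.095
grasp_force: 0.0
```

Run:
```python
from h import *
c=cap('side','s8');w=cap('wrist','w11');t=cap('top','t8')
s=manip.read_state();print(s['t'],s['position'])
for n,q in(('w',w),('s',c),('t',t)):
    print(n,'saucer',fitcirc(q,(.436,-.370),.042,.063,.007),'rim',fitcirc(q,(.436,-.370),.0305,.103,.007),'in',fitcirc(q,(.436,-.370),.028,.103,.007))
k=lambda im,x,y,ww,h,f:cv2.resize(im[y:y+h,x:x+ww],None,fx=f,fy=f,interpolation=2)
cv2.imwrite('pics/m9.png',np.vstack([k(w['color'],200,60,240,150,2.5),k(c['color'],210,250,150,75,4)]))
```

```text
21.0 [ 0.43605909 -0.43855025  0.20301242]
w saucer (array([43.6427,  0.437 , -0.369 ]), array([40.7206,  0.4366, -0.3692])) rim (array([30.2006,  0.438 , -0.371 ]), array([28.5929,  0.4378, -0.3714])) in (array([41.5605,  0.436 , -0.37  ]), array([39.6069,  0.4362, -0.3696]))
s saucer (array([14.1595,  0.439 , -0.367 ]), array([13.5072,  0.4392, -0.3668])) rim (array([ 6.7503,  0.433 , -0.372 ]), array([ 6.5655,  0.4334, -0.3718])) in (array([ 7.405,  0.429, -0.372]), array([ 7.1917,  0.4294, -0.3718]))
t saucer (array([ 6.3809,  0.443 , -0.374 ]), array([ 6.1148,  0.4428, -0.3738])) rim (array([ 4.9585,  0.443 , -0.368 ]), array([ 4.8009,  0.4422, -0.3682])) in (array([ 4.5738,  0.443 , -0.37  ]), array([ 4.2615,  0.4426, -0.3702]))
```

Wrist fits show the pot level and centred on the cup, at about (0.436,-0.3695). Next, back to the press.

Request:
{"name": "move_arm", "arguments": {"deltas": [[[0,0,0,0,0.15,0,0.9],[0,0,0,0,0.4,0,0.8],[0,0,0,0,0.65,0,0.7],[0,0,0,0,0.9,0,0.6],[0,0,0,0,1,0,0.5]]]}}

```text
t: 21.5
position: [0.4352, -0.2353, 0.2038]
tcp_rot: [-0.0, 0.71, 0.704, 0.0]
ft_force: [0.9, -0.5, -0.2]
opening: 0.0606
grasp_force: 0.0
```

Request:
{"name": "move_arm", "arguments": {"deltas": [[[0,0,0,0,0.25,0,0.45],[0,0,0,0,0.5,0,0.45],[0,0,0,0,0.75,0,0.45],[0,0,0,0,1,0,0.45]]]}}

```text
t: 21.9
position: [0.4352, -0.0372, 0.2038]
tcp_rot: [0.0, 0.711, 0.704, 0.0]
ft_force: [1.5, -0.9, 0.2]
opening: 0.0427
grasp_force: 0.0
```

Request:
{"name": "move_arm", "arguments": {"deltas": [[[0,0,0,0,0.25,0,0.45],[0,0,0,0,0.5,0,0.45],[0,0,0,0,0.75,0,0.45],[0,0,0,0,1,0,0.45]]]}}

```text
t: 22.3
position: [0.435, 0.1629, 0.2038]
tcp_rot: [0.0, 0.71, 0.704, 0.0]
ft_force: [0.8, 0.6, -1.2]
opening: 0.0425
grasp_force: 0.0
```

Request:
{"name": "move_arm", "arguments": {"deltas": [[[0,0,0,-0.03,0.25,0,0.45],[0,0,0,-0.06,0.5,0,0.45],[0,0,0,-0.1,0.6,0,0.45],[0,0,0,-0.1,0.6,-0.1,0.45],[0,0,0,-0.1,0.6,-0.2,0.45],[0,0,0,-0.1,0.6,-0.2,0.45],[0,0,0,-0.1,0.6,-0.2,0.45]]]}}

```text
t: 23.0
position: [0.4157, 0.2805, 0.164]
tcp_rot: [-0.0, 0.711, 0.704, -0.0]
ft_force: [0.9, -0.6, -0.3]
opening: 0.0429
grasp_force: 0.0
```

Run:
```python
from h import *
w=cap('wrist','w12');c=cap('side','s9')
s=manip.read_state();print(s['t'],s['position'],s['tcp_rot'],s['opening'])
for n,q in(('w',w),('s',c)):
    print(n,'disc',proj(q,(.414,.366,.003)),fitcirc(q,(.414,.366),.0245,.003,.008),'knob',fitcirc(q,(.414,.366),.0065,.047,.006))
```

```text
23.1 [0.41635031 0.28049928 0.16456722] [2.41872405e-04 7.10693022e-01 7.03501878e-01 6.91123504e-04] 0.042724053010817886
w disc [322.89813762 102.78635896] (array([23.7514,  0.413 ,  0.365 ]), array([22.7843,  0.4128,  0.3654])) knob (array([18.5149,  0.414 ,  0.363 ]), array([17.1237,  0.4144,  0.3638]))
s disc [305.16802212 154.19609711] (array([5.3636, 0.416 , 0.365 ]), array([5.2448, 0.4164, 0.3658])) knob (array([8.6612, 0.417 , 0.361 ]), array([8.4454, 0.4166, 0.3608]))
```

Request:
{"name": "move_arm", "arguments": {"deltas": [[[0,0,0,-0.01,0.2,0,0.45],[0,0,0,-0.01,0.4,0,0.45],[0,0,0,-0.01,0.425,-0.1,0.45],[0,0,0,-0.01,0.425,-0.2,0.45],[0,0,0,-0.01,0.425,-0.3,0.45],[0,0,0,-0.01,0.425,-0.4,0.45],[0,0,0,-0.01,0.425,-0.4,0.45],[0,0,0,-0.01,0.425,-0.4,0.45]]]}}

```text
t: 23.9
position: [0.4145, 0.3655, 0.0845]
tcp_rot: [0.0, 0.711, 0.703, 0.0]
ft_force: [0.3, -0.7, 0.5]
opening: 0.0426
grasp_force: 0.0
```

Run:
```python
from h import *
c=cap('side','s10')
s=manip.read_state();print(s['t'],s['position'])
```

```text
23.95 [0.41470504 0.36562788 0.084849  ]
```

Request:
{"name": "move_arm", "arguments": {"deltas": [[[0,0,0,0,0,-0.1,0.45],[0,0,0,0,0,-0.18,0.45],[0,0,0,0,0,-0.25,0.45],[0,0,0,0,0,-0.29,0.45],[0,0,0,0,0,-0.29,0.4],[0,0,0,0,0,-0.29,0.3],[0,0,0,0,0,-0.29,0.22],[0,0,0,0,0,-0.29,0.16],[0,0,0,0,0,-0.29,0.1],[0,0,0,0,0,-0.29,0.05],[0,0,0,0,0,-0.29,0.05],[0,0,0,0,0,-0.29,0.05]]]}}

```text
t: 25.15
position: [0.4142, 0.3654, 0.0258]
tcp_rot: [0.0, 0.711, 0.704, 0.0]
ft_force: [-0.6, 1.0, 5.4]
opening: 0.0114
grasp_force: 30.0
```

Request:
{"name": "move_arm", "arguments": {"deltas": [[[0,0,0,0,0,0.03,0.05],[0,0,0,0,0,0.1,0.05],[0,0,0,0,0,0.22,0.05],[0,0,0,0,0,0.38,0.05],[0,0,0,0,0,0.54,0.05],[0,0,0,0,0,0.65,0.05],[0,0,0,0,0,0.7,0.05],[0,0,0,0,0,0.7,0.05],[0,0,0,0,0,0.7,0.05]]]}}

```text
t: 26.05
position: [0.4138, 0.3651, 0.1646]
tcp_rot: [-0.0, 0.711, 0.704, -0.001]
ft_force: [0.4, 1.0, -1.1]
opening: 0.0113
grasp_force: 30.0
```

Run:
```python
from h import *
c=cap('side','s11');w=cap('wrist','w13')
s=manip.read_state();p=s['position'];print(s['t'],p,s['opening'],s['grasp_force'],s['ft_force'],s['tcp_rot'])
z=p[2]-.0258
for dz in(-.006,-.003,0,.003): print(dz,fitcirc(c,p,.0245,z+.003+dz,.008)[1],fitcirc(w,p,.0245,z+.003+dz,.008)[1])
print(proj(c,(p[0],p[1],z)),proj(w,(p[0],p[1],z)))
k=lambda im,x,y,ww,h,f:cv2.resize(im[y:y+h,x:x+ww],None,fx=f,fy=f,interpolation=2)
u,v=proj(c,(p[0],p[1],z)).astype(int);u2,v2=proj(w,(p[0],p[1],z)).astype(int)
cv2.imwrite('pics/m10.png',np.hstack([k(c['color'],u-40,v-60,80,100,5),k(w['color'],u2-40,v2-50,80,100,5)]))
print(u,v,u2,v2)
```

```text
26.15 [0.4136879  0.36506053 0.16423695] 0.010808730986413344 29.99983012676239 [ 0.22162957  0.55831304 -0.57690735] [-1.54274832e-04  7.10670862e-01  7.03523839e-01 -1.05364396e-03]
-0.006 [11.5615  0.4169  0.3727] [9.9389 0.4177 0.3623]
-0.003 [11.9144  0.4173  0.3669] [11.6377  0.4143  0.3591]
0 [12.0031  0.4183  0.3593] [11.8659  0.4143  0.3601]
0.003 [9.9784 0.4185 0.3575] [12.4582  0.4129  0.3615]
[304.28495928 115.1235366 ] [325.01754027 222.90618376]
304 115 325 222
```

Request:
{"name": "move_arm", "arguments": {"deltas": [[[0,0,0,0.02,-0.12,0,0.05],[0,0,0,0.04,-0.3,0,0.05],[0,0,0,0.06,-0.5,0,0.05],[0,0,0,0.08,-0.7,0,0.05],[0,0,0,0.1,-0.9,0,0.05],[0,0,0,0.11,-1,0,0.05]]]}}

```text
t: 26.75
position: [0.4357, 0.1629, 0.1647]
tcp_rot: [-0.0, 0.711, 0.703, -0.001]
ft_force: [1.6, 0.0, -0.9]
opening: 0.0109
grasp_force: 30.0
```

Request:
{"name": "move_arm", "arguments": {"deltas": [[[0,0,0,0,-0.2,0,0.05],[0,0,0,0,-0.4,0,0.05],[0,0,0,0,-0.6,0,0.05],[0,0,0,0,-0.8,0,0.05],[0,0,0,0,-1,0,0.05]]]}}

```text
t: 27.25
position: [0.4356, -0.0362, 0.1648]
tcp_rot: [-0.001, 0.711, 0.704, -0.0]
ft_force: [1.6, 0.2, -1.3]
opening: 0.0114
grasp_force: 30.0
```

Request:
{"name": "move_arm", "arguments": {"deltas": [[[0,0,0,0,-0.2,0,0.05],[0,0,0,0,-0.4,0,0.05],[0,0,0,0,-0.6,0,0.05],[0,0,0,0,-0.8,0,0.05],[0,0,0,0,-1,0,0.05]]]}}

```text
t: 27.75
position: [0.4355, -0.2362, 0.1646]
tcp_rot: [-0.001, 0.711, 0.703, -0.0]
ft_force: [-0.7, -0.4, -0.4]
opening: 0.0113
grasp_force: 30.0
```

Request:
{"name": "move_arm", "arguments": {"deltas": [[[0,0,0,0,-0.2,0,0.05],[0,0,0,0,-0.38,0,0.05],[0,0,0,0,-0.52,0,0.05],[0,0,0,0,-0.62,0,0.05],[0,0,0,0,-0.67,0,0.05],[0,0,0,0,-0.67,0,0.05],[0,0,0,0,-0.67,0,0.05]]]}}

```text
t: 28.45
position: [0.4359, -0.3677, 0.165]
tcp_rot: [-0.001, 0.711, 0.704, 0.0]
ft_force: [-0.3, -0.1, -1.1]
opening: 0.011
grasp_force: 30.0
```

Run:
```python
from h import *
c=cap('side','s12');w=cap('wrist','w14');t=cap('top','t12')
s=manip.read_state();p=s['position'];print(s['t'],p,s['opening'],s['grasp_force'],s['ft_force'])
z=p[2]-.0258
k=lambda im,x,y,ww,h,f:cv2.resize(im[y:y+h,x:x+ww],None,fx=f,fy=f,interpolation=2)
def dots(q,C,r,zz,col):
    im=q['color'];
    for th in np.linspace(0,6.28,40): im_pts.append((q,proj(q,(C[0]+r*np.cos(th),C[1]+r*np.sin(th),zz)),col))
def tile(q,box,f):
    x,y,ww,h=box;a=k(q['color'],x,y,ww,h,f)
    for C,r,zz,col in((p,.0245,z,(0,0,255)),((.4363,-.3695),.028,.103,(0,255,0)),(p,.001,p[2]+.009,(255,0,0))):
        for th in np.linspace(0,6.28,30):
            u=(proj(q,(C[0]+r*np.cos(th),C[1]+r*np.sin(th),zz))-[x,y])*f;cv2.circle(a,tuple(int(i) for i in u),1,col,-1)
    return a
u,v=proj(c,(p[0],p[1],.12)).astype(int);u2,v2=proj(w,(p[0],p[1],.12)).astype(int)
print(u,v,u2,v2)
cv2.imwrite('pics/m11.png',np.hstack([tile(c,(u-40,v-60,80,120),5),tile(w,(u2-66,v2-100,132,200),3)]))
```

```text
28.6 [ 0.43626063 -0.36767859  0.1656316 ] 0.011332635073402587 29.999856054782867 [ 0.48975657 -0.06391603 -0.08421838]
271 290 325 215
```

View pics/m11.png

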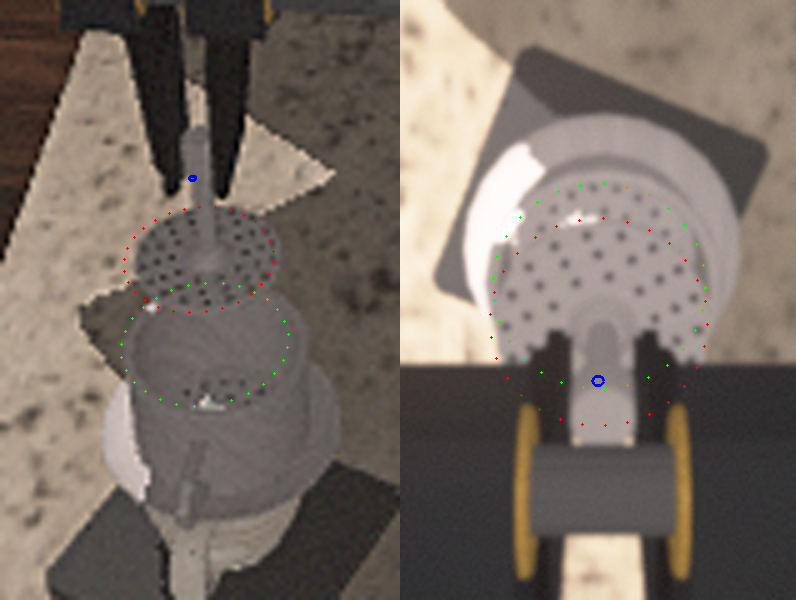

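The press hangs nearly upright. Its disc centre in the side crop is (208,255) and the pot rim centre is about (215,345), both shifted alike from the model dots, so only a −2 mm y correction is needed. Lowering into the chamber while watching forces.

Request:
{"name": "move_arm", "arguments": {"deltas": [[[0,0,0,0,-0.009,0,0.05],[0,0,0,0,-0.009,-0.05,0.05],[0,0,0,0,-0.009,-0.1,0.05],[0,0,0,0,-0.009,-0.14,0.05],[0,0,0,0,-0.009,-0.17,0.05],[0,0,0,0,-0.009,-0.19,0.05],[0,0,0,0,-0.009,-0.21,0.05],[0,0,0,0,-0.009,-0.22,0.05],[0,0,0,0,-0.009,-0.22,0.05]]]}}

```text
t: 29.5
position: [0.4361, -0.3704, 0.1214]
tcp_rot: [-0.0, 0.711, 0.704, 0.0]
ft_force: [0.2, -0.5, 0.2]
opening: 0.0113
grasp_force: 30.0
```

Request:
{"name": "move_arm", "arguments": {"deltas": [[[0,0,0,0,0.005,-0.02,0.05],[0,0,0,0,0.005,-0.05,0.05],[0,0,0,0,0.005,-0.08,0.05],[0,0,0,0,0.005,-0.11,0.05],[0,0,0,0,0.005,-0.13,0.05],[0,0,0,0,0.005,-0.145,0.05],[0,0,0,0,0.005,-0.15,0.05],[0,0,0,0,0.005,-0.15,0.05]]]}}

```text
t: 30.3
position: [0.4361, -0.3695, 0.0915]
tcp_rot: [-0.0, 0.711, 0.704, 0.0]
ft_force: [-0.4, 1.1, -0.5]
opening: 0.0112
grasp_force: 30.0
```

Request:
{"name": "move_arm", "arguments": {"deltas": [[[0,0,0,0,0,-0.003,0.05],[0,0,0,0,0,-0.006,0.05],[0,0,0,0,0,-0.008,0.05],[0,0,0,0,0,-0.008,0.05]]]}}

```text
t: 30.7
position: [0.4361, -0.3695, 0.09]
tcp_rot: [0.0, 0.711, 0.704, 0.0]
ft_force: [0.4, -0.7, -0.4]
opening: 0.0112
grasp_force: 30.0
```

Request:
{"name": "move_arm", "arguments": {"deltas": [[[0,0,0,0,0,-0.003,0.05],[0,0,0,0,0,-0.005,0.05],[0,0,0,0,0,-0.005,0.05]]]}}

```text
t: 31.0
position: [0.4361, -0.3694, 0.0889]
tcp_rot: [-0.0, 0.711, 0.704, 0.0]
ft_force: [-0.6, -0.3, -1.6]
opening: 0.0113
grasp_force: 30.0
```

Request:
{"name": "move_arm", "arguments": {"deltas": [[[0,0,0,0,0,-0.002,0.05],[0,0,0,0,0,-0.004,0.05],[0,0,0,0,0,-0.004,0.05]]]}}

```text
t: 31.3
position: [0.4363, -0.3696, 0.0885]
tcp_rot: [0.0, 0.711, 0.704, 0.0]
ft_force: [0.4, -0.0, 4.6]
opening: 0.0114
grasp_force: 30.0
```

Request:
{"name": "move_arm", "arguments": {"deltas": [[[0,0,0,0,0,-0.002,0.05],[0,0,0,0,0,-0.004,0.05],[0,0,0,0,0,-0.004,0.05]]]}}

```text
t: 31.6
position: [0.4365, -0.3699, 0.0884]
tcp_rot: [0.001, 0.711, 0.704, -0.0]
ft_force: [-0.5, 1.2, 11.1]
opening: 0.0111
grasp_force: 30.0
```

Request:
{"name": "move_arm", "arguments": {"deltas": [[[0,0,0,0,0,0.004,0.05],[0,0,0,0,0,0.004,0.14],[0,0,0,0,0,0.004,0.18],[0,0,0,0,0,0.004,0.22],[0,0,0,0,0,0.004,0.24],[0,0,0,0,0,0.03,0.24],[0,0,0,0,0,0.1,0.25],[0,0,0,0,0,0.25,0.4],[0,0,0,0,0,0.4,0.4],[0,0,0,0,0,0.5,0.4],[0,0,0,0,0,0.55,0.4]]]}}

```text
t: 32.7
position: [0.4365, -0.3698, 0.1995]
tcp_rot: [0.001, 0.711, 0.704, -0.0]
ft_force: [-0.9, 0.7, 0.3]
opening: 0.0377
grasp_force: 0.0
```

Request:
{"name": "move_arm", "arguments": {"deltas": [[[0,0,0,0,-0.2,0,0.4],[0,0,0,0,-0.35,0,0.4],[0,0,0,0,-0.35,0,0.4],[0,0,0,0,-0.35,0,0.4]]]}}

```text
t: 33.1
position: [0.4357, -0.4392, 0.1965]
tcp_rot: [-0.001, 0.711, 0.703, 0.0]
ft_force: [-0.4, 0.6, -0.9]
opening: 0.0381
grasp_force: 0.0
```

Run:
```python
from h import *
c=cap('side','s13');w=cap('wrist','w15')
s=manip.read_state();p=s['position'];print(s['t'],p,s['opening'],s['ft_force'])
print('knob w',fitcirc(w,(.436,-.3695),.0065,.111,.006),'s',fitcirc(c,(.437,-.3695),.0065,.110,.006))
print('saucer',fitcirc(w,(.436,-.370),.042,.063,.006),'rim in',fitcirc(w,(.436,-.370),.028,.103,.006))
print('rim out s',fitcirc(c,(.437,-.370),.0305,.103,.006,pol=1),fitcirc(c,(.437,-.370),.0305,.103,.006,pol=-1))
for zz in(.100,.104,.111,.117,.12): print(zz,fitcirc(c,(.437,-.3695),.0065,zz,.008)[1],fitcirc(w,(.437,-.3695),.0065,zz,.008)[1])
```

```text
33.2 [ 0.4359798  -0.43844475  0.19696736] 0.038069317772610536 [ 0.6440019   0.41651148 -0.81356258]
knob w (array([ 7.6174,  0.438 , -0.3675]), array([ 7.001 ,  0.438 , -0.3675])) s (array([ 3.2986,  0.438 , -0.3735]), array([ 3.0227,  0.4376, -0.3733]))
saucer (array([43.1594,  0.437 , -0.369 ]), array([40.3333,  0.4366, -0.3692])) rim in (array([42.2589,  0.436 , -0.37  ]), array([40.3126,  0.4362, -0.3696]))
rim out s (array([ 5.6458,  0.433 , -0.373 ]), array([ 5.5588,  0.4332, -0.3722])) (array([ 3.4873,  0.44  , -0.374 ]), array([ 3.3628,  0.4406, -0.3738]))
0.1 [ 3.6706  0.4294 -0.3767] [ 7.0899  0.438  -0.3675]
0.104 [ 3.1709  0.437  -0.3727] [ 7.1123  0.438  -0.3675]
0.111 [ 3.0293  0.4384 -0.3743] [ 7.001   0.438  -0.3675]
0.117 [ 6.2549  0.4354 -0.3623] [ 6.7822  0.4378 -0.3677]
0.12 [ 8.8075  0.4354 -0.3625] [ 6.6445  0.4378 -0.3677]
```

Request:
{"name": "move_arm", "arguments": {"deltas": [[[0,0,0,0.02,0.15,0,0.45],[0,0,0,0.04,0.38,0,0.45],[0,0,0,0.06,0.61,0,0.45],[0,0,0,0.08,0.84,0,0.45],[0,0,0,0.1,1,0,0.45]]]}}

```text
t: 33.7
position: [0.4556, -0.2359, 0.1976]
tcp_rot: [-0.0, 0.71, 0.704, 0.0]
ft_force: [1.3, 0.4, -0.4]
opening: 0.0426
grasp_force: 0.0
```

Request:
{"name": "move_arm", "arguments": {"deltas": [[[0,0,0,0.03,0.24,0,0.45],[0,0,0,0.06,0.48,0,0.45],[0,0,0,0.08,0.72,0,0.45],[0,0,0,0.1,0.96,0,0.45],[0,0,0,0.1,1,0,0.45]]]}}

```text
t: 34.2
position: [0.4753, -0.0348, 0.1976]
tcp_rot: [-0.0, 0.709, 0.705, 0.0]
ft_force: [-0.4, 0.7, 0.1]
opening: 0.043
grasp_force: 0.0
```

Request:
{"name": "move_arm", "arguments": {"deltas": [[[0,0,0,0.03,0.24,0,0.45],[0,0,0,0.06,0.48,0,0.45],[0,0,0,0.08,0.65,-0.1,0.45],[0,0,0,0.08,0.65,-0.2,0.45],[0,0,0,0.08,0.65,-0.2,0.45],[0,0,0,0.08,0.65,-0.2,0.45]]]}}

```text
t: 34.8
position: [0.4919, 0.0903, 0.1577]
tcp_rot: [-0.0, 0.711, 0.704, -0.0]
ft_force: [0.2, -0.2, 0.1]
opening: 0.0426
grasp_force: 0.0
```

Run:
```python
from h import *
c=cap('side','s14');w=cap('wrist','w16')
s=manip.read_state();p=s['position'];print(s['t'],p,s['opening'])
def dark(q,X,r):
    u,v=proj(q,X).astype(int);g=q['color'][v-r:v+r,u-r:u+r].max(2);m=(g<85).astype(np.uint8)
    k,l,st,ce=cv2.connectedComponentsWithStats(m);print((u,v),[(st[i].tolist(),(ce[i]+[u-r,v-r]).round(1).tolist()) for i in range(1,k) if st[i,4]>4])
dark(w,(.491,.178,.038),28);dark(c,(.492,.177,.038),11)
print('edge w',fitcirc(w,(.491,.178),.038,.001,.007),fitcirc(w,(.491,.178),.038,.006,.007))
```

```text
34.9 [0.49245545 0.08996246 0.15833707] 0.042817190574366434
(np.int64(322), np.int64(97)) []
(np.int64(325), np.int64(174)) [([10, 8, 5, 8, 34], [325.9, 174.3])]
edge w (array([22.3639,  0.486 ,  0.179 ]), array([21.6251,  0.4864,  0.1788])) (array([21.4321,  0.486 ,  0.179 ]), array([20.7955,  0.4856,  0.1788]))
```

Run:
```python
from h import *
c=load('s14');w=load('w16')
u,v=proj(w,(.491,.178,.038)).astype(int);r=26
g=w['color'][v-r:v+r,u-r:u+r].max(2);print(g.min(),np.percentile(g,[2,5,10,50]))
for th in(110,130,150,170,190):
    k,l,st,ce=cv2.connectedComponentsWithStats((g<th).astype(np.uint8))
    print(th,[(st[i].tolist(),(ce[i]+[u-r,v-r]).round(1).tolist()) for i in range(1,k) if st[i,4]>15])
import sys
print(g[::3,::3])
```

```text
91 [103. 107. 166. 253.]
110 [([19, 19, 15, 16, 178], [322.1, 96.9])]
130 [([19, 18, 16, 17, 202], [322.2, 97.0])]
150 [([19, 18, 16, 17, 221], [322.4, 97.0])]
170 [([18, 18, 18, 18, 242], [322.4, 97.1]), ([0, 48, 14, 4, 43], [301.2, 120.8])]
190 [([18, 17, 21, 21, 298], [323.6, 98.0]), ([0, 48, 16, 4, 50], [302.1, 120.8])]
[[242 251 254 254 254 254 254 254 254 254 254 253 253 252 252 252 244 220]
 [251 254 254 254 254 254 254 254 254 254 254 254 253 253 253 252 251 242]
 [254 254 254 254 254 254 254 254 254 254 254 254 253 253 253 252 252 251]
 [254 254 254 254 255 255 255 255 254 254 254 254 254 253 253 253 252 251]
 [254 254 255 255 255 255 255 254 254 254 254 254 254 253 253 252 252 251]
 [255 255 255 255 255 255 255 255 255 255 254 254 254 253 253 252 252 251]
 [255 255 255 255 255 255 255 211 114 116 200 254 254 253 253 253 252 251]
 [255 255 255 255 255 255 243 101 105 106 102 196 254 253 253 252 251 250]
 [254 255 255 255 255 255 163 107 108 108 108 101 217 253 252 252 251 251]
 [254 254 255 255 255 255 159 106 109 106 105 101 179 219 252 252 252 252]
 [254 254 255 255 255 255 241 102 107 105 100 132 179 201 253 253 253 252]
 [254 254 254 254 254 254 255 206 109  91 113 178 186 251 253 252 251 250]
 [254 254 254 254 254 254 254 255 255 202 182 181 200 250 251 251 251 250]
 [253 254 254 254 254 254 254 254 254 253 241 239 252 252 251 251 251 250]
 [253 254 254 254 254 254 253 253 253 252 253 252 252 252 251 251 251 250]
 [254 254 254 253 253 253 253 253 253 253 252 252 252 252 251 251 250 249]
 [163 164 166 220 240 249 252 252 252 252 252 252 252 251 251 250 250 239]
 [145 154 166 165 166 181 249 252 253 252 252 251 251 251 251 250 240 221]]
```

Run:
```python
from h import *
c=load('s14');w=load('w16')
print(tri([(w,322.1,96.9),(c,325.9,174.3)]),onz(w,322.1,96.9,.038),onz(c,325.9,174.3,.038))
```

```text
(array([0.49194423, 0.17858663, 0.03655162]), [np.float64(0.0015188737573276546), np.float64(0.001518873757327677)]) [0.49044273 0.178402   0.038     ] [0.49360912 0.17609233 0.038     ]
```

Knob at (0.4915, 0.178, 0.037). At grasp height the gripper body could reach the mug, so I'll turn it 30° to clear it.

Request:
{"name": "move_arm", "arguments": {"deltas": [[[0,0,0.17,0,0.15,0,0.45],[0,0,0.34,-0.005,0.3,0,0.45],[0,0,0.51,-0.005,0.4,0,0.45],[0,0,0.67,-0.005,0.44,-0.1,0.45],[0,0,0.67,-0.005,0.44,-0.2,0.45],[0,0,0.67,-0.005,0.44,-0.3,0.45],[0,0,0.67,-0.005,0.44,-0.365,0.45],[0,0,0.67,-0.005,0.44,-0.365,0.45],[0,0,0.67,-0.005,0.44,-0.365,0.45]]]}}

```text
t: 35.8
position: [0.4917, 0.1782, 0.0852]
tcp_rot: [0.0, 0.504, 0.864, 0.0]
ft_force: [-0.2, -0.5, -0.7]
opening: 0.0431
grasp_force: 0.0
```

Request:
{"name": "move_arm", "arguments": {"deltas": [[[0,0,0,0,0,-0.08,0.45],[0,0,0,0,0,-0.16,0.45],[0,0,0,0,0,-0.22,0.45],[0,0,0,0,0,-0.26,0.45],[0,0,0,0,0,-0.28,0.45],[0,0,0,0,0,-0.296,0.45],[0,0,0,0,0,-0.296,0.45]]]}}

```text
t: 36.5
position: [0.4912, 0.1786, 0.0252]
tcp_rot: [0.0, 0.503, 0.864, 0.0]
ft_force: [-0.4, -0.8, 0.4]
opening: 0.0427
grasp_force: 0.0
```

Request:
{"name": "move_arm", "arguments": {"deltas": [[[0,0,0,0,0,0,0.35],[0,0,0,0,0,0,0.28],[0,0,0,0,0,0,0.22],[0,0,0,0,0,0,0.18],[0,0,0,0,0,0,0.14],[0,0,0,0,0,0,0.1],[0,0,0,0,0,0,0.1],[0,0,0,0,0,0,0.1]]]}}

```text
t: 37.3
position: [0.4911, 0.1786, 0.0252]
tcp_rot: [0.0, 0.503, 0.864, 0.0]
ft_force: [-0.7, 0.1, 3.2]
opening: 0.0143
grasp_force: 30.0
```

Request:
{"name": "move_arm", "arguments": {"deltas": [[[0,0,0,0,0,0.03,0.1],[0,0,0,0,0,0.1,0.1],[0,0,0,0,0,0.22,0.1],[0,0,0,0,0,0.38,0.1],[0,0,0,0,0,0.54,0.1],[0,0,0,0,0,0.68,0.1],[0,0,0,0,0,0.75,0.1],[0,0,0,0,0,0.75,0.1]]]}}

```text
t: 38.1
position: [0.4918, 0.1788, 0.1772]
tcp_rot: [0.001, 0.503, 0.864, 0.001]
ft_force: [-0.2, 0.1, -1.0]
opening: 0.0145
grasp_force: 30.0
```

Request:
{"name": "move_arm", "arguments": {"deltas": [[[0,0,0,-0.02,-0.1,0,0.1],[0,0,0,-0.04,-0.26,0,0.1],[0,0,0,-0.06,-0.44,0,0.1],[0,0,0,-0.08,-0.62,0,0.1],[0,0,0,-0.1,-0.81,0,0.1],[0,0,0,-0.12,-1,0,0.1]]]}}

```text
t: 38.7
position: [0.4663, -0.0227, 0.1743]
tcp_rot: [-0.001, 0.503, 0.864, -0.0]
ft_force: [1.1, -0.0, -0.3]
opening: 0.0141
grasp_force: 30.0
```

Request:
{"name": "move_arm", "arguments": {"deltas": [[[0,0,0,-0.02,-0.2,0,0.1],[0,0,0,-0.04,-0.4,0,0.1],[0,0,0,-0.06,-0.6,0,0.1],[0,0,0,-0.08,-0.8,0,0.1],[0,0,0,-0.1,-1,0,0.1]]]}}

```text
t: 39.2
position: [0.4463, -0.2229, 0.1742]
tcp_rot: [-0.001, 0.503, 0.864, 0.0]
ft_force: [0.5, -0.4, -1.7]
opening: 0.0145
grasp_force: 30.0
```

Request:
{"name": "move_arm", "arguments": {"deltas": [[[0,0,0,-0.02,-0.2,0,0.1],[0,0,0,-0.04,-0.38,0,0.1],[0,0,0,-0.05,-0.53,0,0.1],[0,0,0,-0.05,-0.64,0,0.1],[0,0,0,-0.05,-0.71,0,0.1],[0,0,0,-0.05,-0.74,0,0.1],[0,0,0,-0.05,-0.74,0,0.1],[0,0,0,-0.05,-0.74,0,0.1]]]}}

```text
t: 40.0
position: [0.4372, -0.3685, 0.1749]
tcp_rot: [-0.0, 0.503, 0.864, 0.0]
ft_force: [0.2, 0.7, -0.6]
opening: 0.0145
grasp_force: 30.0
```

Run:
```python
from h import *
c=cap('side','s15')
s=manip.read_state();p=s['position'];print(s['t'],p,s['opening'],s['grasp_force'],s['ft_force'])
z=p[2]-.0252
for zz in(0,.003,.006): print(fitcirc(c,p,.038,z+zz,.008))
print('saucer',fitcirc(c,(.437,-.370),.042,.063,.006))
```

```text
40.05 [ 0.43721475 -0.36845158  0.17509012] 0.013951156269216855 29.999222997576 [-0.40395781 -0.67326494 -2.03877906]
(array([ 6.3678,  0.4432, -0.3605]), array([ 6.0185,  0.4428, -0.3613]))
(array([ 6.5298,  0.4442, -0.3645]), array([ 6.3059,  0.4438, -0.3643]))
(array([ 6.6356,  0.4452, -0.3675]), array([ 6.4994,  0.4448, -0.3677]))
saucer (array([ 9.6568,  0.439 , -0.367 ]), array([ 9.3923,  0.4386, -0.3664]))
```

Request:
{"name": "move_arm", "arguments": {"deltas": [[[0,0,0,-0.004,-0.004,-0.05,0.1],[0,0,0,-0.004,-0.004,-0.1,0.1],[0,0,0,-0.004,-0.004,-0.15,0.1],[0,0,0,-0.004,-0.004,-0.19,0.1],[0,0,0,-0.004,-0.004,-0.21,0.1],[0,0,0,-0.004,-0.004,-0.22,0.1],[0,0,0,-0.004,-0.004,-0.22,0.1]]]}}

```text
t: 40.75
position: [0.4363, -0.3703, 0.131]
tcp_rot: [-0.0, 0.503, 0.864, 0.0]
ft_force: [0.2, -0.2, -0.9]
opening: 0.014
grasp_force: 30.0
```

Run:
```python
from h import *
s=manip.read_state();print(s['t'],s['position'],s['ft_force'])
```

```text
40.75 [ 0.4363133  -0.37025703  0.13096129] [ 0.21488396 -0.23189922 -0.87953098]
```

Request:
{"name": "move_arm", "arguments": {"deltas": [[[0,0,0,0,0.004,-0.005,0.1],[0,0,0,0,0.004,-0.012,0.1],[0,0,0,0,0.004,-0.02,0.1],[0,0,0,0,0.004,-0.026,0.1],[0,0,0,0,0.004,-0.03,0.1],[0,0,0,0,0.004,-0.034,0.1],[0,0,0,0,0.004,-0.034,0.1]]]}}

```text
t: 41.45
position: [0.4363, -0.3694, 0.1242]
tcp_rot: [-0.0, 0.503, 0.864, 0.0]
ft_force: [-0.8, -0.0, -1.2]
opening: 0.0142
grasp_force: 30.0
```

Request:
{"name": "move_arm", "arguments": {"deltas": [[[0,0,0,0,0,-0.003,0.1],[0,0,0,0,0,-0.006,0.1],[0,0,0,0,0,-0.006,0.1]]]}}

```text
t: 41.75
position: [0.4363, -0.3694, 0.1231]
tcp_rot: [-0.0, 0.503, 0.864, 0.0]
ft_force: [0.0, 0.1, -0.3]
opening: 0.0143
grasp_force: 30.0
```

Request:
{"name": "move_arm", "arguments": {"deltas": [[[0,0,0,0,0,-0.002,0.1],[0,0,0,0,0,-0.004,0.1],[0,0,0,0,0,-0.004,0.1]]]}}

```text
t: 42.05
position: [0.4363, -0.3694, 0.1223]
tcp_rot: [-0.0, 0.503, 0.864, 0.0]
ft_force: [-0.1, 0.9, -1.4]
opening: 0.0142
grasp_force: 30.0
```

Request:
{"name": "move_arm", "arguments": {"deltas": [[[0,0,0,0,0,-0.002,0.1],[0,0,0,0,0,-0.004,0.1],[0,0,0,0,0,-0.004,0.1]]]}}

```text
t: 42.35
position: [0.4365, -0.3696, 0.1219]
tcp_rot: [0.0, 0.503, 0.864, -0.0]
ft_force: [-1.3, 0.6, 4.3]
opening: 0.0143
grasp_force: 30.0
```

Seated at the predicted height. Releasing.

Request:
{"name": "move_arm", "arguments": {"deltas": [[[0,0,0,0,0,0,0.17],[0,0,0,0,0,0,0.22],[0,0,0,0,0,0,0.3],[0,0,0,0,0,0,0.4],[0,0,0,0,0,0.03,0.45],[0,0,0,0,0,0.1,0.45],[0,0,0,0,0,0.25,0.45],[0,0,0,0,0,0.4,0.45],[0,0,0,0,0,0.5,0.45],[0,0,0,0,0,0.5,0.45]]]}}

```text
t: 43.35
position: [0.437, -0.3701, 0.2246]
tcp_rot: [0.002, 0.503, 0.864, -0.001]
ft_force: [-0.4, -0.8, -0.2]
opening: 0.0426
grasp_force: 0.0
```

Request:
{"name": "move_arm", "arguments": {"deltas": [[[0,0,0,0,-0.2,0,0.45],[0,0,0,0,-0.35,0,0.45],[0,0,0,0,-0.4,0,0.45],[0,0,0,0,-0.4,0,0.45],[0,0,0,0,-0.4,0,0.45]]]}}

```text
t: 43.85
position: [0.4361, -0.4485, 0.2209]
tcp_rot: [-0.001, 0.503, 0.864, 0.0]
ft_force: [0.4, 0.2, -0.2]
opening: 0.0431
grasp_force: 0.0
```

Run:
```python
from h import *
c=cap('side','s16');w=cap('wrist','w17');s=manip.read_state();print(s['t'],s['position'],s['opening'],s['ft_force'])
def blob(q,X,r,ths):
    u,v=proj(q,X).astype(int);g=q['color'][v-r:v+r,u-r:u+r].max(2)
    for th in ths:
        k,l,st,ce=cv2.connectedComponentsWithStats((g<th).astype(np.uint8))
        print((u,v),th,[(st[i].tolist(),(ce[i]+[u-r,v-r]).round(1).tolist()) for i in range(1,k) if st[i,4]>10])
blob(w,(.4363,-.3695,.135),22,(60,90,120,150));blob(c,(.4385,-.367,.135),11,(40,60,80))
print(fitcirc(w,(.436,-.3695),.038,.1,.007),fitcirc(w,(.436,-.370),.042,.063,.006))
print(fitcirc(c,(.438,-.368),.038,.1,.008),fitcirc(c,(.438,-.368),.042,.063,.008))
```

```text
43.95 [ 0.43639759 -0.4483022   0.22150839] 0.042506663424944864 [ 0.48987954  0.24302821 -0.23227023]
(np.int64(373), np.int64(119)) 60 []
(np.int64(373), np.int64(119)) 90 [([15, 13, 19, 18, 273], [374.8, 118.4])]
(np.int64(373), np.int64(119)) 120 [([14, 12, 20, 20, 315], [374.7, 118.3])]
(np.int64(373), np.int64(119)) 150 [([13, 11, 22, 21, 363], [374.8, 118.3])]
(np.int64(272), np.int64(283)) 40 [([7, 7, 10, 11, 67], [272.5, 284.2])]
(np.int64(272), np.int64(283)) 60 [([7, 7, 10, 11, 93], [272.6, 284.2])]
(np.int64(272), np.int64(283)) 80 [([7, 7, 10, 12, 101], [272.5, 284.3])]
(array([37.2047,  0.434 , -0.3715]), array([35.2615,  0.4336, -0.3713])) (array([34.7705,  0.437 , -0.369 ]), array([33.0586,  0.4366, -0.3688]))
(array([ 4.9074,  0.43  , -0.36  ]), array([ 4.699 ,  0.4302, -0.3612])) (array([13.5749,  0.439 , -0.367 ]), array([12.9718,  0.4394, -0.3676]))
```

Run:
```python
from h import *
print(tri([(load('w17'),374.8,118.3),(load('s16'),272.5,284.2)]))
print(manip.close_job())
```

```text
(array([ 0.43784403, -0.36808689,  0.1343365 ]), [np.float64(0.0009252660547073093), np.float64(0.0009252660547073684)])
the job is handed in; nothing more can be done
None
```

The job is handed in at about 44 s: cup on the coaster, then the pot, press and lid stacked on it in that order. My measurements put each part centred to within about 2 mm and at its expected height, but the judge's result was not shown to me.

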